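# Load the drying oven with charcoal blocks using the tray hook

## Robot

A 7-joint arm with a two-finger parallel gripper is mounted at the origin on a cart in front of the work surface, level with it; the furniture and walls round the work are solid. World frame = base frame: x ahead of the robot, y to its left, z up, the work surface at z = 0. Lengths are in m, angles in rad, forces in N, time in s.
With the tool pointing down it reaches from about 0.4 to 0.875 m from the base axis. Payload 6.5 kg.
Tool frame: the origin (TCP) lies midway between the tips of the shut fingers; the grasp point (between the pads) lies 19 mm behind it; z points along the fingers, y is the line along which they close (so a half turn about z gives the same grasp; the last joint's range is limited). The gripper opens to 85 mm and grips with 20 to 120 N. Pads are 22 mm wide; open, the fingers measure 114 mm over their backs; the gripper's body (76 mm by 85 mm) begins 54 mm behind the grasp point. The pads swing forward as they close: fully open they stand 13 mm farther back than shut.
Start: joints at [-1.168, 0.536, -0.004, 1.538, 0.003, 1.067, -0.071], TCP at [0.294, 0.58, 0.231] pointing down, gripper open.
Joint ranges: [-2.7, 2.7], [-0.37, 2.16], [-1.27, 1.26], [0.24, 2.4], [-1.31, 4.45], [0.19, 1.91], [-2.76, 2.76]. Speed limits (rad/s): [2.39, 2.39, 3.14, 3.14, 3.14, 3.14, 3.14].

## Interface

Orientations are given as a 3x3 rotation matrix whose columns are the frame's x, y, z axes.
In Python, from plant import arm gives the robot as it stands.
- The arm moves only by the shell command python3 -m crank 'ROWS'. ROWS is JSON, a list that holds one entry, the list of rows, each a list of 7 numbers: the shift along the tool's x, y, z in cm, then the turn, a rotation vector about the tool's x, y, z in rad, then the opening, from 0 (shut) to 1 (fully open). A call has 1 to 8 rows; each row is the pose to reach, as a shift and turn from the pose commanded when the call began, along the tool's axes at that moment; what a row does not reach only later rows make up. A row lasts 1/10 s, in which the tool goes at most 50 mm and 8.59 degrees, less where a joint would pass 70% of its speed; a pose out of reach is approached as far as the arm can. A call with a gripper value outside its range is refused whole. The fingers move at their own pace and stop on an object; the grip force is fixed at half the most. Time passes only in rows, so rows that repeat a pose let the fingers close. It gives the time, the measured TCP pose, the force, the opening and the grip force at its end, in the units of the state.
- arm.read_state(): the state, without advancing time (a new reading comes with each control period).
- arm.camera(name): name is "scene" or "side" or "wrist"; returns (picture, depth): 400x640x3 uint8, red, green, blue; 400x640 float32, m along the optical axis (not along the pixel's ray), 0 where there is no reading.
- arm.camera_model(name): a dict with "camera_matrix" (3x3 intrinsics, pixels), "k1" (the pictures are not rectified: a ray, as slopes to the right and down, at radius r is drawn at 1 + k1 r^2 times it, then the intrinsics apply), "world_from_camera" (4x4, takes a point from camera to world coordinates); the wrist camera has in their place "mount" (4x4, takes a point from camera to tool coordinates, whose origin is the TCP and whose axes are the flange's). Camera axes: x right, y down, z forward; pixel columns grow to the right and rows downward; lengths in m; the calibration is good to about 2 mm. A picture is of the moment at which its call begins: read the wrist's pose just before it. camera_model takes no time and is no camera call.
- arm.hand_in(): hands the job in; it is judged then, once.
Trained networks look in the newest picture that a camera, given by its name, has taken for a name from the list of things; names that differ only in an ending like _2 or _b are one class to them, and where a whole thing is asked for, a point or a joint stands for the part that bears it (a point fixed in the world has none). Each returns a list of dicts, best first, with "score" (0 to 1); they miss things now and then, are a little off and sometimes report something else, mostly with a low value. They report only what shows in the picture. A call takes as long as a camera call.
- arm.masks_of(camera, query): "region" (400x640 bool, what is visible of it) and "box" ([left, top, right, bottom] in pixels, round what is visible of it).
The state is a dict: "t": time; "joint_positions": joint angles; "dq": joint speeds; "joint_torque": joint torques, N m; "tool_pos": TCP position; "orientation": TCP orientation; "ft_force": force on the tool from outside, world axes, zero at the start; "moment": the same for the moment, N m; "finger_gap": finger opening in m; "finger_force": force on a finger pad.
Only numpy, scipy, OpenCV 4.12 (cv2) and the standard library are available. Lean on these libraries where they do the work, as an engineer would, in place of code of your own. Each camera call takes 0.05 s, during which the arm holds its last target. There are 200 camera calls.

## Task

Dry the charcoal soldering blocks in the small oven: slide its heat fader down to off, draw the tray right out with the wooden-handled hook in the hole of its pull tab, and lay every charcoal block flat on the tray, side by side. Push the tray fully home, again with the hook in the hole, lay the hook back on its steel plate, and last slide the fader to the red set-point tab. The pull tab is hot, so keep the fingers off it, leave the heat off while the tray is out, and leave the other things alone.

Things in the scene. Friction and masses are not known exactly. Their poses are not given: they have to be found in the camera images.
- fader (a joint): the black heat fader on the roof of the grey oven: travel 0 to 0.070 m along the oven's own +y (to the left as seen from the robot); 0 = off (right end). Friction about 1.5 N, it stays where it is left
- fader_top (a point): centre of the top face of the fader's black grip. The grip is an upright block 24 mm (along the oven's x) by 20 mm (along the oven's y, the sliding direction) by 40 mm high, standing on an aluminium track 14 mm high; the track's top is 40 mm below this point. Axes as the oven's: y = sliding direction, positive towards more heat
- set_mark (a point): the red set-point tab at the front edge of the fader's track, 10 mm high, standing somewhere along its length; axes as the oven's. The fader is set when the middle of its grip is level with this point along the oven's y. Oven roof: 3 mm below this point. The tab is stiff and is not to be shifted
- tray (a joint): how far the oven's tray is drawn out, along the oven's own -x (towards the robot): 0 = fully home, 0.115 m = right out, against a stop. Friction about 1.5 N; stays where it is left
- oven: the grey drying oven, 150 mm deep (x) by 200 mm wide (y) by 95 mm high, fixed; origin at the centre of its underside, on the table; its front with the tray slot faces its own -x (the robot). A bench drill and the edge of the goldsmith's bench (152 mm above the table) overhang its back and stand close to its right; the grey box with the pot stands close to its left
- tray_floor (a point): centre of the well in the oven's steel tray, on its floor, 38 mm above the table; axes the oven's. The well is 62 mm (x) by 178 mm (y), with 2.5 mm rims 6 mm above its floor all round: three blocks fit in a row along y, long sides along y. The front plate at x = -56 mm rises 27 mm above the floor; right out, the oven's front is at x = +59 mm. Inside the oven: 39 mm of height above the floor
- finger_hole (a point): centre of the finger hole in the pull tab on the middle of the tray's front. The tab is a level plate 4 mm thick (this point is at half its thickness), 44 mm wide, standing 38 mm out of the tray's front plate; the hole goes straight down through it, 18 mm (oven's x) by 20 mm (oven's y), its centre 20 mm in front of the front plate; free space below. Hot: not to be touched with the fingers
- hook_grip (a point): centre of the hook's wooden handle, a bar 60 mm long (own x) by 26 mm wide (own y) by 24 mm high (own z, up), half-way up; the hook weighs about 90 g. A 6 mm round steel rod leaves the handle towards its own +x, 6 mm above this point, and ends 75 mm from this point in a 6 mm round prong bent straight down, whose tip is 9 mm below this point. It lies with its flat underside on the steel plate, prong down
- hook_tip (a point): lower end of the hook's prong (75 mm along the hook's own x from the handle's centre, 9 mm below it); axes as the hook's. 12 mm of prong hang free under the rod
- hook_plate: the dented flat steel plate on the cream slab where the hook lies and belongs, fixed, 105 mm (own x) by 150 mm (own y) by 7 mm thick; origin at the centre of its underside
- charcoal_a_mid (a point): centre of a black charcoal block, 38 mm (own x) by 54 mm (own y) by 26 mm high (own z), lying on the plywood board whose top is 34 mm above the table (6 mm raised strips along its left and right ends); about 80 g. May be absent
- charcoal_b_mid (a point): centre of another black charcoal block, 38 mm (own x) by 54 mm (own y) by 26 mm high (own z), lying on the plywood board whose top is 34 mm above the table (6 mm raised strips along its left and right ends); about 80 g. May be absent
- charcoal_c_mid (a point): centre of a third black charcoal block, 38 mm (own x) by 54 mm (own y) by 26 mm high (own z), lying on the plywood board whose top is 34 mm above the table (6 mm raised strips along its left and right ends); about 80 g. May be absent
- shallow_pot: bystander: polished steel pot, 95 mm across, 46 mm high, on the grey box; origin at the centre of its underside
- masking_roll: bystander: roll of tape, 100 mm across, 25 mm high, on the white box; origin at the centre of its underside
- oil_bottle: bystander: brown bottle with a black cap, 32 mm across, 66 mm high; origin at the centre of its underside
- flux_bottle: bystander: white bottle with a red spout, 37 mm across, 96 mm high; origin at the centre of its underside
- board: the plywood board on which the charcoal blocks lie, fixed, 172 mm (x) by 214 mm (y), top 34 mm above the table, 6 mm high strips along its left and right ends; origin at the centre of its underside

How it is judged:
By the outcome, as a careful person would: the job done as asked, in the order asked, and still so for the second after the job is handed in, with the robot touching nothing.
Of charcoal_a, charcoal_b, charcoal_c only 2 to 3 are there at a start; the rules pass over those that are not, and their reading is None.
At some moment in a run one of charcoal_a, charcoal_b, charcoal_c may be knocked a few centimetres aside while the robot is not near it.
Once in a run the grip may slacken for a moment while it holds something.
It also fails if it takes over 200 s, if anything falls off the work surface, if the arm or the gripper's body presses on something with over 40 N, if the wrist force passes 120 N, or if a joint passes its speed limit or range.

## Working session

There is one attempt and no reset: what is moved stays moved. The work goes in short steps, Python scripts to look and compute and a shell command to move; the robot and the scene stay as the last step left them, time stands still between calls to the robot, and variables do not carry over. Pictures are saved under pics/ and viewed, at most 14 in all, crops included, and the job is handed in when it is done.

```bash
ls; mkdir -p pics; cat > h.py <<'E'
import numpy as np, cv2
from plant import arm
def model(c, st=None):
    m=arm.camera_model(c)
    K=np.array(m["camera_matrix"]); k1=m["k1"]
    if "world_from_camera" in m: T=np.array(m["world_from_camera"])
    else:
        st=st or arm.read_state(); W=np.eye(4); W[:3,:3]=st["orientation"]; W[:3,3]=st["tool_pos"]
        T=W@np.array(m["mount"])
    return K,k1,T
def rays(K,k1,uv):
    uv=np.asarray(uv,float).reshape(-1,1,2)
    return cv2.undistortPoints(uv,K,np.array([k1,0,0,0.]) ).reshape(-1,2)
class View:
    def __init__(s,c):
        s.st=arm.read_state(); s.K,s.k1,s.T=model(c,s.st); s.c=c
        s.im,s.d=arm.camera(c)
        v,u=np.mgrid[0:400,0:640]
        r=rays(s.K,s.k1,np.stack([u.ravel(),v.ravel()],1))
        P=np.c_[r,np.ones(len(r))]*s.d.reshape(-1,1)
        s.P=(P@s.T[:3,:3].T+s.T[:3,3]).reshape(400,640,3)
        s.P[s.d==0]=np.nan
    def save(s,n,box=None,scale=1):
        im=s.im[...,::-1]
        if box: im=im[box[1]:box[3],box[0]:box[2]]
        cv2.imwrite("pics/"+n,cv2.resize(im,None,fx=scale,fy=scale))
    def pix(s,p):
        q=(np.asarray(p,float)-s.T[:3,3])@s.T[:3,:3]
        a=q[:2]/q[2]; a=a*(1+s.k1*(a@a)); return s.K[:2,:2]@a+s.K[:2,2]
    def masks(s,q): return arm.masks_of(s.c,q)
    def onplane(s,uv,z):
        r=rays(s.K,s.k1,uv); D=np.c_[r,np.ones(len(r))]@s.T[:3,:3].T; o=s.T[:3,3]
        return o+D*((z-o[2])/D[:,2])[:,None]
def rect(xy):
    (c,sz,a)=cv2.minAreaRect(np.asarray(xy,np.float32)*1000); return np.round(c,1),np.round(sz,1),round(a,1)
E
python3 - <<'E'
from h import *
np.set_printoptions(precision=4,suppress=True)
for c in ["scene","side","wrist"]:
    v=View(c); v.save(c+"0.png"); print(c,v.T[:3,3],v.T[:3,2],v.K[0,0])
    if c=="wrist": continue
    for q in ["oven","fader","set_mark","finger_hole","hook_grip","hook_plate","charcoal_a_mid","tray","board"]:
        for m in v.masks(q)[:4]:
            P=v.P[m["region"]]; P=P[~np.isnan(P[:,0])]
            if len(P)==0: print(q,m["score"],m["box"],"nodepth");continue
            t=np.percentile(P[:,2],97); top=P[P[:,2]>t-.006]
            print(q,round(m["score"],2),np.round(m["box"]),"med",np.median(P,0),"top",t,rect(top[:,:2]))
E
```

```text
pics
scene [-0.0299 -0.7374  0.658 ] [ 0.5287  0.6872 -0.4981] 468.9316225493894
oven 0.82 [371. 206. 486. 312.] med [ 0.596  -0.2394  0.0924] top 0.12370685035212994 (array([ 608.5, -293.7]), array([ 33.7, 150.7]), 2.4)
oven 0.69 [266. 154. 278. 180.] med [0.5947 0.3282 0.0446] top 0.08534296915133097 (array([567.4, 273.9]), array([145. ,   6.3]), 65.1)
fader 0.74 [411. 220. 422. 237.] med [ 0.5948 -0.2321  0.1356] top 0.14795810475891086 (array([ 601.4, -227.8]), array([23.7, 19.5]), 7.2)
fader 0.22 [285. 151. 324. 174.] med [0.5991 0.1627 0.128 ] top 0.13766418968927335 (array([600.6, 168. ]), array([98.3, 98.6]), 1.5)
finger_hole 0.97 [369. 243. 444. 296.] med [ 0.5731 -0.2373  0.0476] top 0.06415729915073652 (array([ 563.4, -263.8]), array([239.1,  62.6]), 77.4)
finger_hole 0.18 [369. 204. 489. 311.] med [ 0.5961 -0.2392  0.0924] top 0.12562510144401623 (array([ 569.9, -294.4]), array([115.1, 150.1]), 0.9)
hook_grip 0.63 [306. 231. 316. 267.] med [ 0.4375 -0.0803  0.0513] top 0.054554459692193295 (array([453.1, -53.9]), array([101.6,  25.2]), 57.9)
hook_plate 0.66 [268. 234. 347
[... 2648 characters left out ...]
0527] top 0.06638401003507209 (array([ 573.9, -233.2]), array([  5.4, 169.4]), 7.3)
tray 0.4 [229. 183. 306. 242.] med [0.4225 0.1182 0.0347] top 0.04052208368230717 (array([440.8, 145.7]), array([171.1, 222.8]), 0.2)
board 0.84 [230. 180. 305. 243.] med [0.4268 0.1192 0.0347] top 0.041711213538143235 (array([440.4, 145.8]), array([170.5, 222.8]), 0.3)
board 0.66 [363. 260. 377. 277.] med [ 0.6032 -0.2333  0.1394] top 0.15055310134316968 (array([ 605.6, -228.1]), array([24.5, 20.2]), 5.7)
board 0.65 [268. 211. 282. 230.] med [0.4476 0.0658 0.0596] top 0.06294478380987448 (array([449.5,  77.5]), array([54.9, 34.7]), 85.3)
wrist [0.2272 0.6122 0.3746] [ 0.2623 -0.1338 -0.9557] 330.707423810918
```

```bash
python3 - <<'E'
import cv2
a=cv2.imread("pics/scene0.png")[130:330,190:510]; b=cv2.imread("pics/side0.png")[150:340,190:470]
cv2.imwrite("pics/scene0c.png",cv2.resize(a,None,fx=2.5,fy=2.5,interpolation=cv2.INTER_CUBIC))
cv2.imwrite("pics/side0c.png",cv2.resize(b,None,fx=2.8,fy=2.8,interpolation=cv2.INTER_CUBIC))
E
```

```text
(no output)
```

View pics/scene0c.png

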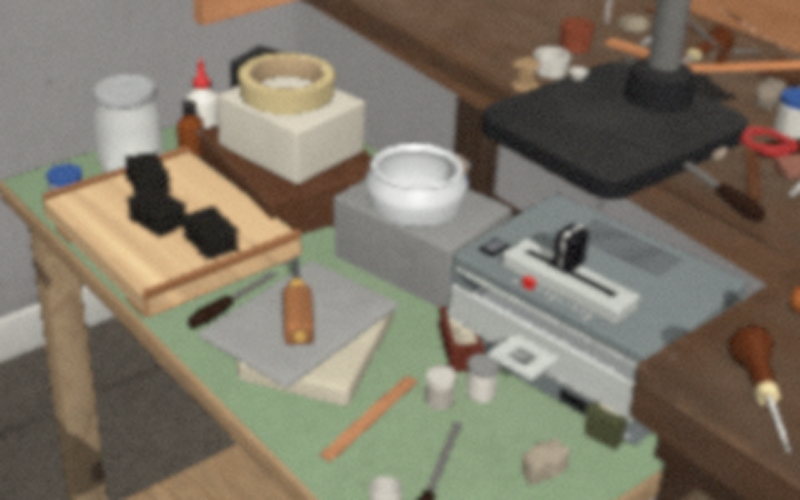

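View pics/side0c.png

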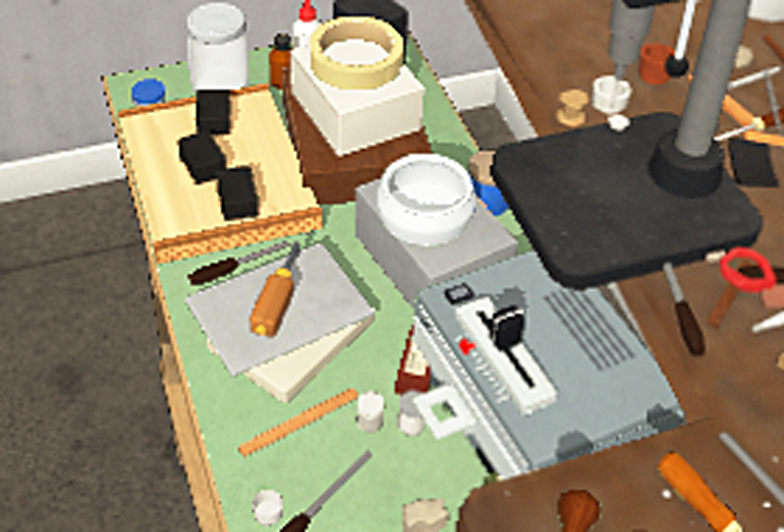

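The scene shows three charcoal blocks on the board (side crop ≈(213,110), (202,157), (238,192)). The hook lies on its plate with the prong pointing away, the tray is home, and the fader stands left of mid-track at ≈(507,325), with the red tab at (466,345).

```bash
python3 - <<'E'
from h import *
np.set_printoptions(precision=4,suppress=True)
st=arm.read_state(); print(st["orientation"],st["tool_pos"],st["finger_gap"])
for c in ["side","scene"]:
    v=View(c); P=v.P; hsv=cv2.cvtColor(v.im,cv2.COLOR_RGB2HSV)
    ms=[m for m in v.masks("oven") if m["box"][0]>320]
    R=ms[0]["region"]; Q=P[R]; 
    roof=Q[(abs(Q[:,2]-np.median(Q[Q[:,2]>.085][:,2]))<.004)]
    print(c,"roof z",np.median(roof[:,2]),rect(roof[:,:2]), "n",len(roof))
    # front edge: for each y bin min x
    ys=np.arange(-.32,-.18,.01); fx=np.array([np.percentile(roof[abs(roof[:,1]-y)<.005][:,0],3) if (abs(roof[:,1]-y)<.005).sum()>10 else np.nan for y in ys])
    ok=~np.isnan(fx); p=np.polyfit(ys[ok],fx[ok],1); print("front edge x=%.4f*y+%.4f"%tuple(p),"deg",np.degrees(np.arctan(-p[0])),np.round(fx-np.polyval(p,ys),4))
    red=(hsv[...,1]>150)&((hsv[...,0]<8)|(hsv[...,0]>172))&(abs(P[...,0]-.58)<.06)&(abs(P[...,1]+.25)<.1)
    print("red",red.sum(),np.nanmedian(P[red],0),np.nanmax(P[red],0))
    bl=(hsv[...,2]<60)&(P[...,1]<.3)&(P[...,1]>0)&(abs(P[...,0]-.45)<.12)&(P[...,2]>.05)&(P[...,2]<.07)
    n,l,s,cc=cv2.connectedComponentsWithStats(bl.astype(np.uint8))
    for i in range(1,n):
        if s[i,4]>30:
            q=P[l==i]; q=q[q[:,2]>np.percentile(q[:,2],90)-.005]; print("black",s[i,4],np.percentile(q[:,2],90),rect(q[:,:2]))
    d=(P[...,2]>.155)&(P[...,0]<.9)&(P[...,0]>.5)&(P[...,1]<0)&(P[...,2]<.5)
    q=P[d]; 
    for x in np.arange(.55,.9,.05):
        print("high x%.2f"%x,[ (round(float(np.nanmax(q[s][:,2])),2) if (s:=(abs(q[:,0]-x)<.025)&(abs(q[:,1]-y)<.025)).sum()>5 else 0) for y in np.arange(-.5,.0,.05)])
E
```

```text
[[-0.8921  0.4518  0.    ]
 [ 0.4518  0.8921 -0.0001]
 [-0.     -0.     -1.    ]] [0.2937 0.5799 0.2313] 0.0852614765187193
side roof z 0.09551716213743688 (array([ 648.3, -223.8]), array([149.9, 200.8]), 7.2) n 3094
front edge x=-0.1409*y+0.5457 deg 8.022302866805747 [-0.002   0.0003  0.0005 -0.0002  0.0003  0.0005  0.0012 -0.0002  0.0005
  0.0001  0.0003 -0.0003  0.0008 -0.0011 -0.0007]
red 105 [ 0.5485 -0.1799  0.0261] [ 0.5866 -0.1503  0.1084]
black 156 0.06353199165275414 (array([454.3, 208.7]), array([52.2, 33.7]), 77.2)
black 356 0.06281982954382404 (array([439.6, 109.5]), array([ 49., 120.]), 17.0)
high x0.55 [0.16, 0.17, 0.18, 0, 0, 0, 0, 0, 0, 0]
high x0.60 [0.17, 0.18, 0.18, 0, 0, 0, 0, 0, 0, 0]
high x0.65 [0.16, 0.17, 0.17, 0, 0, 0, 0.46, 0.5, 0.5, 0.18]
high x0.70 [0.19, 0.17, 0.16, 0.16, 0.17, 0.17, 0.5, 0.5, 0.49, 0.18]
high x0.75 [0.2, 0.17, 0.16, 0.16, 0.2, 0.2, 0.5, 0.5, 0.18, 0.18]
high x0.80 [0.2, 0.18, 0.18, 0.22, 0.22, 0.2, 0.5, 0.5, 0.21, 0.18]
high x0.85 [0.19, 0.19, 0.22, 0.22, 0.22, 0.19, 0.5, 0.5, 0.34, 0.32]
scene roof z 0.09323509357565773 (array([ 645. ,
[... 172 characters left out ...]
 0.0003  0.0012 -0.0009 -0.0003  0.0011 -0.0003]
red 49 [ 0.5373 -0.1779  0.0235] [ 0.5747 -0.1594  0.1034]
black 139 0.060084754570078135 (array([447.6, 205.5]), array([46.8, 30.4]), 73.9)
black 382 0.06007875744876221 (array([433.7, 107.9]), array([ 42. , 120.2]), 14.9)
high x0.55 [0, 0.17, 0.18, 0, 0, 0, 0, 0, 0, 0]
high x0.60 [0.17, 0.18, 0.18, 0, 0, 0, 0, 0, 0, 0]
high x0.65 [0.16, 0.17, 0.17, 0, 0, 0, 0.46, 0.5, 0.5, 0.17]
high x0.70 [0.18, 0.17, 0.16, 0, 0.17, 0.17, 0.5, 0.5, 0.5, 0.17]
high x0.75 [0.19, 0.17, 0, 0, 0.19, 0.19, 0.5, 0.5, 0.5, 0.18]
high x0.80 [0.19, 0.17, 0.17, 0.21, 0.21, 0.19, 0.5, 0.5, 0.5, 0.18]
high x0.85 [0.19, 0.18, 0.22, 0.21, 0.21, 0.19, 0.5, 0.5, 0.35, 0.34]
```

```bash
cat >> h.py <<'E'
def Rdown(ydeg):
    a=np.radians(ydeg); y=np.array([np.cos(a),np.sin(a),0]); z=np.array([0,0,-1.]); return np.c_[np.cross(y,z),y,z]
def go(*targets, start=None):
    """targets (x,y,z,ydeg): print shift (cm) and turn per leg, in tool axes at the start of the leg"""
    from scipy.spatial.transform import Rotation as Ro
    if start is None: s=arm.read_state(); p=np.array(s["tool_pos"]); R=np.array(s["orientation"])
    else: p=np.array(start[:3]); R=Rdown(start[3])
    for t in targets:
        p2=np.array(t[:3]); R2=Rdown(t[3]); d=R.T@(p2-p)*100; r=Ro.from_matrix(R.T@R2).as_rotvec()
        print("leg",np.round(d,2),np.round(r,3),"rows>=",int(np.ceil(max(np.linalg.norm(d)/5,np.degrees(np.linalg.norm(r))/8.59))))
        p,R=p2,R2
OA=np.radians(8.2)
ox=np.array([np.cos(OA),np.sin(OA),0]); oy=np.array([-np.sin(OA),np.cos(OA),0])
E
python3 - <<'E'
from h import *
np.set_printoptions(precision=4,suppress=True)
print(np.array(arm.camera_model("wrist")["mount"]))
v=View("side"); q=v.P.reshape(-1,3); q=q[(q[:,2]>.24)&(q[:,0]<.8)&(q[:,0]>.3)&(q[:,1]<0.1)]
for x in np.arange(.56,.8,.03): print(round(x,2),[ (round(float(np.nanmin(q[s][:,2])),2) if (s:=(abs(q[:,0]-x)<.015)&(abs(q[:,1]-y)<.02)).sum()>5 else 0) for y in np.arange(-.48,.1,.04)])
go((.50,-.20,.30,8.2))
E
```

```text
[[-0.0003 -0.9557 -0.2944  0.0739]
 [ 1.     -0.     -0.0009 -0.0012]
 [ 0.0008 -0.2944  0.9557 -0.1433]
 [ 0.      0.      0.      1.    ]]
0.56 [0, 0, 0, 0, 0, 0, 0, 0, 0, 0, 0, 0, 0, 0, 0]
0.59 [0, 0, 0, 0, 0, 0, 0, 0, 0, 0, 0, 0, 0, 0, 0]
0.62 [0, 0, 0, 0, 0, 0, 0, 0, 0, 0, 0, 0, 0, 0, 0]
0.65 [0, 0, 0, 0, 0, 0, 0, 0, 0, 0, 0, 0, 0, 0, 0]
0.68 [0, 0, 0, 0, 0, 0, 0, 0.44, 0.4, 0.4, 0, 0, 0, 0, 0]
0.71 [0, 0, 0, 0, 0, 0, 0, 0.42, 0.28, 0.28, 0, 0, 0, 0, 0]
0.74 [0, 0, 0, 0, 0, 0, 0, 0.34, 0.33, 0.5, 0, 0, 0, 0, 0]
0.77 [0, 0, 0, 0, 0, 0, 0, 0.42, 0.39, 0.5, 0, 0, 0, 0, 0]
leg [-53.64 -60.25  -6.87] [-0.     0.     0.959] rows>= 17
```

```bash
python3 - <<'E'
from h import *
go((.46,-.22,.28,98.2))
E
```

```text
leg [-50.98 -63.84  -4.87] [-0.     0.    -0.612] rows>= 17
```

```bash
python3 -m crank '[[[-8,-10,-4.9,0,0,0,0.6],[-25.5,-31.9,-4.9,0,0,0,0.6],[-25.5,-31.9,-4.9,0,0,0,0.6],[-25.5,-31.9,-4.9,0,0,0,0.6],[-25.5,-31.9,-4.9,0,0,0,0.6],[-25.5,-31.9,-4.9,0,0,0,0.6],[-25.5,-31.9,-4.9,0,0,0,0.6],[-25.5,-31.9,-4.9,0,0,0,0.6]]]' && python3 -m crank '[[[-25.5,-31.9,0,0,0,0,0.6],[-25.5,-31.9,0,0,0,0,0.6],[-25.5,-31.9,0,0,0,0,0.6],[-25.5,-31.9,0,0,0,0,0.6],[-25.5,-31.9,0,0,0,0,0.6],[-25.5,-31.9,0,0,0,0,0.6],[-25.5,-31.9,0,0,0,0,0.6],[-25.5,-31.9,0,0,0,0,0.6]]]' && python3 -m crank '[[[0,0,0,0,0,-0.3,0.6],[0,0,0,0,0,-0.612,0.6],[0,0,0,0,0,-0.612,0.6],[0,0,0,0,0,-0.612,0.6],[0,0,0,0,0,-0.612,0.6],[0,0,0,0,0,-0.612,0.6],[0,0,0,0,0,-0.612,0.6]]]'
python3 - <<'E'
from h import *
np.set_printoptions(precision=4,suppress=True)
print(arm.read_state()["joint_positions"])
go((.46,-.22,.28,98.2))
v=View("wrist"); v.save("w1.png",scale=1.25)
for q in ["fader","set_mark","finger_hole","hook_grip","hook_plate"]:
    for m in v.masks(q)[:3]:
        P=v.P[m["region"]]; P=P[~np.isnan(P[:,0])]; 
        if len(P)==0: continue
        t=np.percentile(P[:,2],97); top=P[P[:,2]>t-.006]
        print(q,round(m["score"],2),np.round(m["box"]),"med",np.median(P,0),"top",t,rect(top[:,:2]))
E
```

```text
t: 2.1
tool_pos: [0.3746, 0.1908, 0.2796]
orientation: [[-0.892, 0.452, 0.001], [0.452, 0.892, 0.001], [-0.0, 0.001, -1.0]]
ft_force: [1.6, -0.2, 0.1]
finger_gap: 0.0512
finger_force: 0.0
t: 2.9
tool_pos: [0.4564, -0.2007, 0.2796]
orientation: [[-0.892, 0.451, 0.001], [0.451, 0.892, 0.0], [-0.001, 0.001, -1.0]]
ft_force: [1.4, 0.5, -0.3]
finger_gap: 0.0512
finger_force: 0.0
t: 3.6
tool_pos: [0.4561, -0.1988, 0.2792]
orientation: [[-0.99, -0.14, 0.0], [-0.14, 0.99, -0.0], [-0.0, -0.0, -1.0]]
ft_force: [0.7, -0.4, -0.1]
finger_gap: 0.0517
finger_force: 0.0
[-0.0657  0.2291  0.455   1.9012 -0.1162  1.0367  2.1494]
leg [-0.09 -2.16 -0.08] [-0.     0.    -0.003] rows>= 1
fader 0.92 [258. 306. 286. 345.] med [ 0.5967 -0.2282  0.1465] top 0.15062878276075342 (array([ 604.2, -228.8]), array([24.7, 20.3]), 9.0)
set_mark 0.64 [288. 283. 296. 292.] med [ 0.5748 -0.2137  0.1038] top 0.10674644276202587 (array([ 578.4, -213.4]), array([9.5, 8. ]), 10.7)
finger_hole 0.68 [203. 226. 354. 275.] med [ 0.567  -0.2269  0.0541] top 0.06653124715283706 (array([ 571.7, -234.9]), array([  4.3, 187.7]), 7.6)
finger_hole 0.61 [406. 153. 470. 217.] med [ 0.4468 -0.0709  0.054 ] top 0.05615056202278114 (array([457.8, -54.5]), array([105.5,  26.4]), 56.0)
hook_grip 0.86 [403. 155. 473. 220.] med [ 0.4463 -0.0709  0.0541] top 0.05617049405237482 (array([457.6, -54.4]), array([105.6,  25.8]), 55.7)
hook_plate 0.71 [388. 115. 476. 239.] med [ 0.4463 -0.0665  0.0305] top 0.03202925301484353 (array([453.7, -63.6]), array([150.3, 105.8]), 12.1)
hook_plate 0.69 [516. 178. 577. 217.] med [0.4465 0.0678 0.0599] top 0.06164813125792564 (array([448. ,  75.6]), array([52.6, 36.6]), 85.3)
hook_plate 0.64 [402. 152. 470. 218.] med [ 0.4469 -0.071   0.054 ] top 0.0561587256268758 (array([457.8, -54.5]), array([105.5,  26.4]), 56.0)
```

View pics/w1.png

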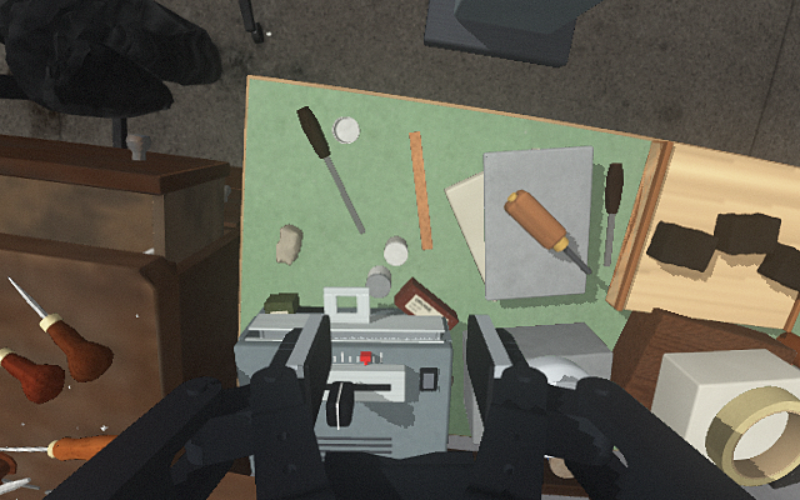

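```bash
python3 - <<'E'
from h import *
go((.604,-.229,.20,98.2),(.604,-.229,.118,98.2))
E
```

```text
leg [-14.21  -5.1    7.92] [-0.  0. -0.] rows>= 4
leg [0.  0.  8.2] [0. 0. 0.] rows>= 2
```

```bash
python3 -m crank '[[[-7,-2.5,4,0,0,0,0.6],[-14.2,-5.1,8,0,0,0,0.6],[-14.2,-5.1,8,0,0,0,0.6],[-14.2,-5.1,8,0,0,0,0.6],[-14.2,-5.1,8,0,0,0,0.6]]]' && python3 -m crank '[[[0,0,4,0,0,0,0.6],[0,0,7,0,0,0,0.6],[0,0,8.1,0,0,0,0.6],[0,0,8.1,0,0,0,0.2],[0,0,8.1,0,0,0,0],[0,0,8.1,0,0,0,0],[0,0,8.1,0,0,0,0],[0,0,8.1,0,0,0,0]]]'
```

```text
t: 4.4
tool_pos: [0.605, -0.2284, 0.1965]
orientation: [[-0.99, -0.144, -0.003], [-0.144, 0.99, 0.0], [0.003, 0.001, -1.0]]
ft_force: [-0.7, 0.1, -0.3]
finger_gap: 0.0513
finger_force: 0.0
t: 5.2
tool_pos: [0.6046, -0.2294, 0.1202]
orientation: [[-0.99, -0.142, 0.002], [-0.142, 0.99, -0.0], [-0.002, -0.001, -1.0]]
ft_force: [-1.7, 0.7, 7.0]
finger_gap: 0.0192
finger_force: 60.2
```

```bash
python3 -m crank '[[[0,-0.7,0,0,0,0,0],[0,-1.4,0,0,0,0,0],[0,-2.1,0,0,0,0,0],[0,-2.8,0,0,0,0,0],[0,-2.8,0,0,0,0,0]]]' && python3 -m crank '[[[0,-0.3,0,0,0,0,0],[0,-0.5,0,0,0,0,0],[0,-0.5,0,0,0,0,0]]]'
```

```text
t: 5.7
tool_pos: [0.6084, -0.259, 0.1202]
orientation: [[-0.99, -0.141, 0.003], [-0.141, 0.99, -0.002], [-0.002, -0.003, -1.0]]
ft_force: [-2.5, -1.5, 5.8]
finger_gap: 0.019
finger_force: 60.3
t: 6.0
tool_pos: [0.609, -0.2629, 0.1202]
orientation: [[-0.99, -0.142, 0.002], [-0.142, 0.99, -0.001], [-0.002, -0.002, -1.0]]
ft_force: [-3.3, 0.1, 7.6]
finger_gap: 0.0193
finger_force: 60.5
```

```bash
python3 -m crank '[[[0,-0.2,0,0,0,0,0],[0,-0.3,0,0,0,0,0],[0,-0.3,0,0,0,0,0]]]' && python3 -m crank '[[[0,-0.2,0,0,0,0,0],[0,-0.3,0,0,0,0,0],[0,-0.3,0,0,0,0,0]]]'
```

```text
t: 6.3
tool_pos: [0.6092, -0.2642, 0.1202]
orientation: [[-0.99, -0.143, 0.001], [-0.143, 0.99, 0.001], [-0.001, 0.001, -1.0]]
ft_force: [-4.9, 3.7, 10.9]
finger_gap: 0.0195
finger_force: 60.9
t: 6.6
tool_pos: [0.6092, -0.2644, 0.1202]
orientation: [[-0.99, -0.144, -0.001], [-0.144, 0.99, 0.005], [0.0, 0.005, -1.0]]
ft_force: [-8.4, 9.6, 16.3]
finger_gap: 0.0191
finger_force: 61.7
```

```bash
python3 -m crank '[[[0,0.3,0,0,0,0,0.3],[0,0.3,0,0,0,0,0.5],[0,0.3,-2,0,0,0,0.5],[0,0.3,-6,0,0,0,0.5],[0,0.3,-10,0,0,0,0.6],[6,2,-14,0,0,0,0.6],[10,4,-14,0,0,0,0.6]]]' && python3 - <<'E'
from h import *
np.set_printoptions(precision=4,suppress=True)
go((.444,-.074,.20,98.2),(.444,-.074,.20,-34.3),(.444,-.074,.10,-34.3))
v=View("wrist")
for q in ["fader","set_mark","finger_hole"]:
    for m in v.masks(q)[:2]:
        P=v.P[m["region"]]; P=P[~np.isnan(P[:,0])]
        t=np.percentile(P[:,2],97); top=P[P[:,2]>t-.006]; print(q,round(m["score"],2),"med",np.median(P,0),"top",t,rect(top[:,:2]))
# height map in front of the oven, oven frame relative to centre
C=np.array([.6475,-.2238,0]); q=v.P.reshape(-1,3); q=q[~np.isnan(q[:,0])]; X=(q-C)@ox; Y=(q-C)@oy
print("cols y",np.arange(-.12,.121,.02))
for x in np.arange(-.30,-.07,.01): print(round(x,2),[int(1000*np.percentile(q[s][:,2],95)) if (s:=(abs(X-x)<.006)&(abs(Y-y)<.01)).sum()>3 else -1 for y in np.arange(-.12,.121,.02)])
E
```

```text
t: 7.3
tool_pos: [0.5215, -0.2485, 0.2583]
orientation: [[-0.99, -0.142, 0.006], [-0.142, 0.99, -0.004], [-0.006, -0.005, -1.0]]
ft_force: [-0.8, -0.5, 0.4]
finger_gap: 0.0513
finger_force: 0.0
leg [ 5.22 18.4   5.7 ] [-0.005  0.006 -0.   ] rows>= 4
leg [0. 0. 0.] [0.    0.    2.313] rows>= 16
leg [ 0.  0. 10.] [0. 0. 0.] rows>= 2
fader 0.58 med [ 0.6015 -0.266   0.1481] top 0.15070942187209369 (array([ 608.4, -266.7]), array([23.1, 19.6]), 7.8)
finger_hole 0.77 med [ 0.5689 -0.2372  0.0544] top 0.06663598563320447 (array([ 571.9, -235.1]), array([  4.4, 188.2]), 7.6)
cols y [-0.12 -0.1  -0.08 -0.06 -0.04 -0.02  0.    0.02  0.04  0.06  0.08  0.1
  0.12]
-0.3 [-1, 4, 4, 4, 4, 4, 3, 2, 1, -1, -1, -1, -1]
-0.29 [-1, 4, 4, 4, 4, 4, 4, 4, 4, 4, 2, 1, -1]
-0.28 [-1, 4, 4, 4, 19, 4, 4, 4, 4, 4, 4, 4, 3]
-0.27 [-1, 4, 4, 4, 20, 19, 20, 5, 4, 4, 4, 4, 4]
-0.26 [-1, 4, 4, 4, 20, 20, 6, 20, 4, 7, 4, 4, 4]
-0.25 [-1, 4, 4, 4, 19, 20, 21, 4, 4, 7, 7, 4, 4]
-0.24 [-1, 4, 4, 4, 13, 19, 4, 4, 4, 8, 7, 4, 4]
-0.23 [-1, 4, 4, 4, 4, 15, 4, 4, 4, 7, 7, 4, 29]
-0.22 [-1, 4, 4, 4, 4, 13, 4, 4, 4, 7, 8, 4, 23]
-0.21 [1, 4, 4, 4, 4, 13, 13, 4, 4, 7, 8, 23, 24]
-0.2 [2, 4, 4, 4, 4, 4, 13, 4, 4, 7, 8, 24, 25]
-0.19 [2, 4, 4, 4, 4, 4, 14, 4, 4, 7, 8, 24, 25]
-0.18 [3, 4, 4, 4, 4, 4, 14, 4, 4, 4, 9, 23, 25]
-0.17 [4, 4, 4, 21, 4, 4, 13, 13, 4, 4, 8, 20, 24]
-0.16 [151, 4, 4, 25, 4, 4, 12, 13, 4, 4, 9, 4, 24]
-0.15 [152, 4, 24, 26, 347, 351, 351, 348, 33, 32, 8, 4, 24]
-0.14 [152, 4, 348, 346, 343, 347, 345, 346, 344, 347, 8, 4, 24]
-0.13 [151, 4, 26, 339, 316, 4, 4, 300, 338, 33, 4, 4, 23]
-0.12 [148, 4, 4, 328, 316, 54, 55, 299, 327, 320, 4, 4, 4]
-0.11 [4, 4, 4, 4, 4, 55, 55, 55, 37, 26, 4, 4, 4]
-0.1 [4, 4, 4, 4, 5, 56, 55, 55, 36, 28, 27, 4, 4]
-0.09 [4, 7, 32, 32, 4, 56, 55, 55, 27, 28, 28, 4, 4]
-0.08 [4, 92, 93, 91, 91, 92, 90, 90, 84, 84, 82, 63, 4]
```

```bash
python3 -m crank '[[[2,7,3,0,0,0,0.6],[5.2,18.4,5.7,0,0,0,0.6],[5.2,18.4,5.7,0,0,0,0.6],[5.2,18.4,5.7,0,0,0,0.6],[5.2,18.4,5.7,0,0,0,0.6]]]' && python3 -m crank '[[[0,0,0,0,0,1.15,0.6],[0,0,0,0,0,1.15,0.6],[0,0,0,0,0,1.15,0.6],[0,0,0,0,0,1.15,0.6],[0,0,0,0,0,1.15,0.6],[0,0,0,0,0,1.15,0.6],[0,0,0,0,0,1.15,0.6],[0,0,0,0,0,1.15,0.6]]]' && python3 -m crank '[[[0,0,0,0,0,1.16,0.6],[0,0,0,0,0,1.16,0.6],[0,0,0,0,0,1.16,0.6],[0,0,0,0,0,1.16,0.6],[0,0,0,0,0,1.16,0.6],[0,0,0,0,0,1.16,0.6],[0,0,0,0,0,1.16,0.6],[0,0,0,0,0,1.16,0.6]]]'
python3 - <<'E'
from h import *
np.set_printoptions(precision=4,suppress=True)
v=View("wrist"); v.save("w2.png",scale=1.25); print(v.st["tool_pos"],v.st["joint_positions"])
for q in ["hook_grip","hook_plate"]:
    for m in v.masks(q)[:2]:
        P=v.P[m["region"]]; P=P[~np.isnan(P[:,0])]
        t=np.percentile(P[:,2],90); top=P[P[:,2]>t-.006]; print(q,round(m["score"],2),m["box"],"med",np.median(P,0),"top",t,rect(P[:,:2]),rect(top[:,:2]))
        for z in np.arange(.028,.064,.004): print(round(z,3),((P[:,2]>z)&(P[:,2]<z+.004)).sum(),end="; ")
        print()
go((.444,-.074,.10,-34.3))
E
```

```text
t: 8.0
tool_pos: [0.4403, -0.0657, 0.1961]
orientation: [[-0.988, -0.151, -0.005], [-0.151, 0.988, 0.002], [0.004, 0.003, -1.0]]
ft_force: [0.9, 0.1, 0.3]
finger_gap: 0.0513
finger_force: 0.0
t: 8.8
tool_pos: [0.4443, -0.0722, 0.1983]
orientation: [[-0.53, 0.848, 0.002], [0.848, 0.53, -0.002], [-0.002, 0.001, -1.0]]
ft_force: [0.3, -0.1, -0.2]
finger_gap: 0.0513
finger_force: 0.0
t: 9.6
tool_pos: [0.4444, -0.0722, 0.1984]
orientation: [[0.565, 0.825, 0.002], [0.825, -0.565, -0.002], [-0.001, 0.003, -1.0]]
ft_force: [-0.1, 0.2, 0.5]
finger_gap: 0.0511
finger_force: 0.0
[ 0.4444 -0.0722  0.1984] [-0.672   0.3294  0.8826  2.1149 -0.3398  0.8399 -0.1862]
hook_grip 0.86 [300.9, 99.9, 331.7, 223.8] med [ 0.4498 -0.0646  0.0542] top 0.05561654014647516 (array([455. , -56.9]), array([118.9,  26.1]), 55.7) (array([456.8, -53.9]), array([109.6,  25.6]), 56.2)
0.028 34; 0.032 2; 0.036 5; 0.04 5; 0.044 14; 0.048 431; 0.052 1724; 0.056 114; 0.06 0; 
hook_plate 0.71 [229.8, 70.2, 410.9, 254.3] med [ 0.466  -0.0576  0.0308] top 0.03175451151954595 (array([449.6, -64.5]), array([159.6, 108.2]), 11.9) (array([454.1, -63.3]), array([150.4, 105.6]), 12.3)
0.028 13420; 0.032 736; 0.036 0; 0.04 0; 0.044 2; 0.048 17; 0.052 6; 0.056 0; 0.06 0; 
leg [-0.14  0.11  9.82] [0.002 0.001 0.006] rows>= 2
```

View pics/w2.png

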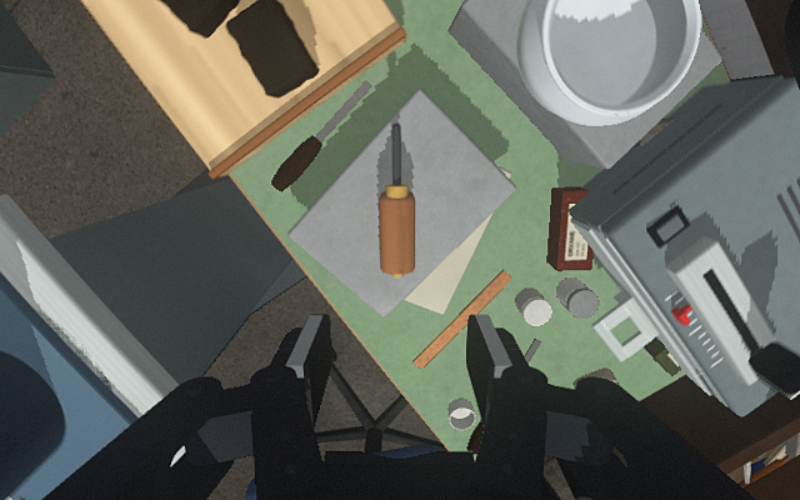

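```bash
python3 -m crank '[[[-0.2,0,5,0,0,0,0.6],[-0.2,0,10,0,0,0,0.6],[-0.2,0,14,0,0,0,0.6],[-0.2,0,15.8,0,0,0,0.6],[-0.2,0,16.5,0,0,0,0.6],[-0.2,0,16.5,0,0,0,0.6]]]' && python3 -m crank '[[[0,0,0,0,0,0,0.2],[0,0,0,0,0,0,0],[0,0,0,0,0,0,0],[0,0,0,0,0,0,0],[0,0,0,0,0,0,0]]]'
```

```text
t: 10.35
tool_pos: [0.4415, -0.0737, 0.0326]
orientation: [[0.56, 0.828, -0.0], [0.828, -0.56, -0.0], [-0.0, -0.0, -1.0]]
ft_force: [0.9, -0.1, 1.4]
finger_gap: 0.0515
finger_force: 0.0
t: 10.85
tool_pos: [0.4423, -0.0734, 0.0343]
orientation: [[0.561, 0.828, 0.003], [0.828, -0.561, 0.0], [0.002, 0.002, -1.0]]
ft_force: [-0.0, -0.2, 7.5]
finger_gap: 0.0248
finger_force: 59.6
```

```bash
python3 -m crank '[[[0,0,-1,0,0,0,0],[0,0,-4,0,0,0,0],[0,0,-8,0,0,0,0],[0,0,-10.5,0,0,0,0],[0,0,-10.5,0,0,0,0]]]' && python3 -m crank '[[[0,0,0,0,0,0.42,0],[0,0,0,0,0,0.834,0],[0,0,0,0,0,0.834,0],[0,0,0,0,0,0.834,0],[0,0,0,0,0,0.834,0],[0,0,0,0,0,0.834,0],[0,0,0,0,0,0.834,0]]]' && python3 - <<'E'
from h import *
go((.477,-.248,.14,-81.8),(.477,-.248,.085,-81.8))
E
```

```text
t: 11.35
tool_pos: [0.4433, -0.0734, 0.1414]
orientation: [[0.561, 0.828, 0.006], [0.828, -0.561, 0.001], [0.004, 0.005, -1.0]]
ft_force: [0.5, 1.3, -0.6]
finger_gap: 0.025
finger_force: 59.2
t: 12.05
tool_pos: [0.4406, -0.073, 0.1377]
orientation: [[0.99, 0.14, -0.001], [0.14, -0.99, -0.0], [-0.001, 0.0, -1.0]]
ft_force: [0.7, 0.1, -1.2]
finger_gap: 0.0246
finger_force: 59.1
leg [ 1.15 17.83 -0.23] [ 0.     0.001 -0.002] rows>= 4
leg [0.  0.  5.5] [0. 0. 0.] rows>= 2
```

```bash
python3 -m crank '[[[0.3,5,0,0,0,0,0],[0.8,12,0,0,0,0,0],[1.1,17,0,0,0,0,0],[1.1,17.8,2,0,0,0,0],[1.1,17.8,5,0,0,0,0],[1.1,17.8,5,0,0,0,0],[1.1,17.8,5,0,0,0,0]]]' && python3 - <<'E'
from h import *
np.set_printoptions(precision=4,suppress=True)
v=View("wrist"); print(v.st["tool_pos"],v.st["ft_force"])
v.save("w3.png",(220,0,480,200),3)
H=np.array([.5515,-.2376,.052]); print("pred hole pix",v.pix(H),"tip pix",v.pix(np.array(v.st["tool_pos"])+.075*ox+np.array([0,0,-.002])))
for q in ["finger_hole","hook_tip"]:
    for m in v.masks(q)[:2]:
        P=v.P[m["region"]]; P=P[~np.isnan(P[:,0])]
        print(q,round(m["score"],2),m["box"],"med",np.median(P,0))
        if q=="finger_hole":
            s=P[(abs(P[:,2]-.0545)<.004)]; print(len(s),np.median(s,0),rect(s[:,:2]))
E
```

```text
t: 12.75
tool_pos: [0.4764, -0.2474, 0.088]
orientation: [[0.99, 0.142, -0.001], [0.142, -0.99, 0.001], [-0.001, -0.001, -1.0]]
ft_force: [0.3, -0.4, -0.5]
finger_gap: 0.0246
finger_force: 59.2
[ 0.4764 -0.2474  0.088 ] [ 0.2923 -0.4497 -0.4921]
pred hole pix [317.3197 101.6277] tip pix [314.5751 103.0584]
finger_hole 0.97 [120.5, 43.9, 514.8, 139.8] med [ 0.5662 -0.236   0.0549]
5458 [ 0.5589 -0.2364  0.0547] (array([ 552.9, -236.3]), array([ 40.7, 186.8]), 6.1)
hook_tip 0.97 [290.8, 88.1, 350.6, 336.1] med [ 0.4939 -0.245   0.1077]
```

View pics/w3.png

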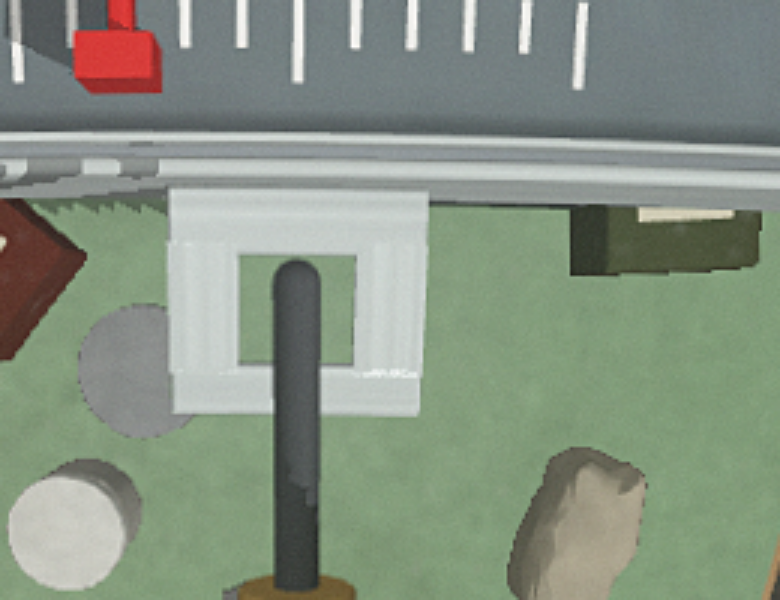

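```bash
python3 - <<'E'
from h import *
np.set_printoptions(precision=4,suppress=True)
v=View("wrist"); p=np.array(v.st["tool_pos"])
h=v.onplane([[319.,103.1],[318.3,84.7],[318.7,121.7]],.0545); t=v.onplane([[318.7,94.3]],.1045)[0]
print(h,t); print("rows-> hole minus prong in ox,oy:",(h[0]-t)@ox,(h[0]-t)@oy,"prong rel tcp",(t-p)@ox,(t-p)@oy)
m=v.masks("hook_tip")[0]["region"]; r=v.P[m]; r=r[(r[:,2]>.09)]; a=(r-p)@ox
for x in [.05,.06,.068,.072]:
    s=abs(a-x)<.004; print(x,s.sum(),np.median(r[s],0),((np.median(r[s],0))-p)@oy)
E
```

```text
[[ 0.5524 -0.2387  0.0545]
 [ 0.5613 -0.2371  0.0545]
 [ 0.543  -0.2399  0.0545]] [ 0.5553 -0.2381  0.1045]
rows-> hole minus prong in ox,oy: -0.003037738114546758 -0.00023568396400853946 prong rel tcp 0.0781059685543823 -0.0016925740823350974
0.05 300 [ 0.5276 -0.2417  0.106 ] -0.001373251004753022
0.06 324 [ 0.5375 -0.2404  0.1059] -0.0014728519683834878
0.068 344 [ 0.5453 -0.2394  0.1059] -0.0016236625044292533
0.072 351 [ 0.5492 -0.2389  0.106 ] -0.0016078394663132445
```

```bash
python3 -m crank '[[[-0.3,0,0,0,0,0,0],[-0.3,0,1.5,0,0,0,0],[-0.3,0,3,0,0,0,0],[-0.3,0,4.1,0,0,0,0],[-0.3,0,4.1,0,0,0,0],[-0.3,0,4.1,0,0,0,0]]]' && python3 - <<'E'
from h import *
v=View("wrist"); v.save("w4.png",(240,30,420,150),3); print(arm.read_state()["ft_force"])
E
```

```text
t: 13.6
tool_pos: [0.4736, -0.2486, 0.0465]
orientation: [[0.99, 0.14, -0.001], [0.14, -0.99, 0.0], [-0.001, -0.0, -1.0]]
ft_force: [0.4, -0.8, -0.0]
finger_gap: 0.0243
finger_force: 59.2
[-0.44938103  0.42712451 -1.56878061]
```

View pics/w4.png

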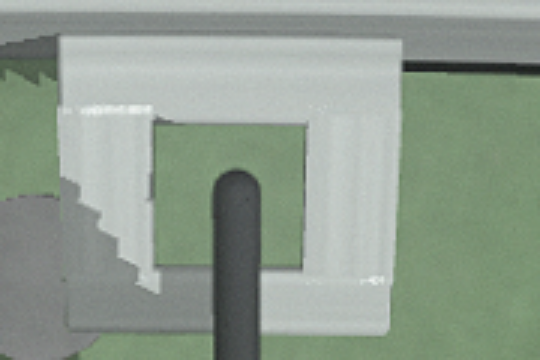

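The prong stands inside the hole (rod end at crop (237,185), hole 155–305 × 122–268). Next I draw the tray.

```bash
python3 -m crank '[[[-0.5,0,0,0,0,0,0],[-2,0,0,0,0,0,0],[-3.5,0,0,0,0,0,0],[-5,0,0,0,0,0,0],[-6.5,0,0,0,0,0,0],[-8,0,0,0,0,0,0],[-9.5,0,0,0,0,0,0],[-10.5,0,0,0,0,0,0]]]' && python3 -m crank '[[[-0.5,0,0,0,0,0,0],[-1,0,0,0,0,0,0],[-1.3,0,0,0,0,0,0],[-1.3,0,0,0,0,0,0]]]' && python3 -m crank '[[[-0.3,0,0,0,0,0,0],[-0.5,0,0,0,0,0,0],[-0.5,0,0,0,0,0,0]]]'
```

```text
t: 14.45
tool_pos: [0.3682, -0.2634, 0.0471]
orientation: [[0.99, 0.139, -0.001], [0.139, -0.99, 0.0], [-0.0, -0.0, -1.0]]
ft_force: [2.3, 1.0, -0.6]
finger_gap: 0.0245
finger_force: 59.3
t: 14.85
tool_pos: [0.3568, -0.2652, 0.047]
orientation: [[0.99, 0.14, -0.0], [0.14, -0.99, -0.0], [-0.0, 0.0, -1.0]]
ft_force: [0.3, -0.1, -1.0]
finger_gap: 0.0246
finger_force: 59.3
t: 15.15
tool_pos: [0.3533, -0.2657, 0.0471]
orientation: [[0.99, 0.141, 0.002], [0.141, -0.99, -0.0], [0.001, 0.0, -1.0]]
ft_force: [4.4, 0.4, -2.6]
finger_gap: 0.0249
finger_force: 59.1
```

```bash
python3 -m crank '[[[-0.2,0,0,0,0,0,0],[-0.4,0,0,0,0,0,0],[-0.4,0,0,0,0,0,0]]]' && python3 - <<'E'
from h import *
np.set_printoptions(precision=4,suppress=True)
v=View("wrist"); v.save("w5.png",scale=1.25)
for q in ["finger_hole"]:
    for m in v.masks(q)[:1]:
        P=v.P[m["region"]]; P=P[~np.isnan(P[:,0])]; s=P[P[:,2]>.06]; print(np.median(s,0),rect(s[:,:2]))
E
```

```text
t: 15.45
tool_pos: [0.3529, -0.266, 0.0475]
orientation: [[0.99, 0.143, 0.006], [0.143, -0.99, -0.0], [0.006, 0.001, -1.0]]
ft_force: [13.7, 2.1, -7.5]
finger_gap: 0.0243
finger_force: 59.2
[ 0.4578 -0.2505  0.0657] (array([ 458.2, -249.8]), array([  4.1, 190.1]), 7.4)
```

View pics/w5.png

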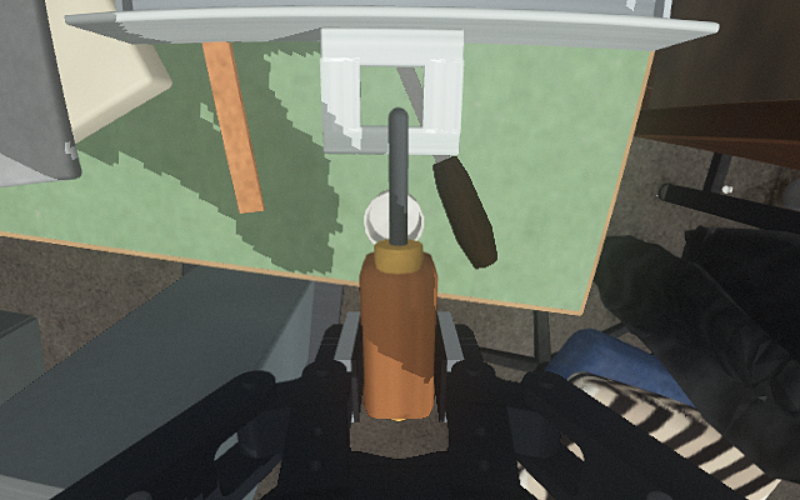

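```bash
python3 -m crank '[[[0.6,0,0,0,0,0,0],[1.0,0,0,0,0,0,0],[1.0,0,-2,0,0,0,0],[1.0,0,-6,0,0,0,0],[1.0,0,-10,0,0,0,0],[1,0,-10,0,0,0,0]]]' && python3 - <<'E'
from h import *
print(arm.read_state()["ft_force"])
go((.4423,-.0734,.145,-81.8),(.4423,-.0734,.145,-34.1),(.4423,-.0734,.0355,-34.1))
E
```

```text
t: 16.15
tool_pos: [0.3593, -0.2666, 0.1502]
orientation: [[0.99, 0.139, 0.005], [0.139, -0.99, -0.003], [0.004, 0.004, -1.0]]
ft_force: [0.1, -0.4, -0.3]
finger_gap: 0.0245
finger_force: 60.1
[ 0.13879192 -0.41339145 -0.34049592]
leg [ 10.91 -17.98   0.51] [ 0.004 -0.004 -0.003] rows>= 5
leg [0. 0. 0.] [ 0.     0.    -0.833] rows>= 6
leg [ 0.    0.   10.95] [0. 0. 0.] rows>= 3
```

```bash
python3 -m crank '[[[2,-4,0,0,0,0,0],[5,-8,0,0,0,0,0],[8,-13,0,0,0,0,0],[10.9,-18,0,0,0,0,0],[10.9,-18,0,0,0,0,0],[10.9,-18,0,0,0,0,0],[10.9,-18,0,0,0,0,0]]]' && python3 -m crank '[[[0,0,0,0,0,-0.4,0],[0,0,0,0,0,-0.833,0],[0,0,0,0,0,-0.833,0],[0,0,0,0,0,-0.833,0],[0,0,0,0,0,-0.833,0],[0,0,0,0,0,-0.833,0],[0,0,0,0,0,-0.833,0],[0,0,0,0,0,-0.833,0]]]' && python3 - <<'E'
from h import *
go((.4423,-.0734,.0355,-34.1))
v=View("wrist"); 
for m in v.masks("hook_plate")[:1]+v.masks("hook_grip")[:1]:
    P=v.P[m["region"]]; P=P[~np.isnan(P[:,0])]; P=P[P[:,2]>np.percentile(P[:,2],20)-.004]; print(m["score"],np.median(P,0),rect(P[:,:2]))
E
```

```text
t: 16.85
tool_pos: [0.4398, -0.0719, 0.1465]
orientation: [[0.99, 0.14, -0.001], [0.14, -0.99, -0.001], [-0.002, 0.001, -1.0]]
ft_force: [-0.6, -0.7, -1.6]
finger_gap: 0.0244
finger_force: 60.0
t: 17.65
tool_pos: [0.4401, -0.0726, 0.1469]
orientation: [[0.566, 0.824, -0.0], [0.824, -0.566, -0.0], [-0.0, -0.0, -1.0]]
ft_force: [0.3, 0.3, -0.5]
finger_gap: 0.0249
finger_force: 60.0
leg [ 0.06  0.22 11.14] [-0.     0.    -0.007] rows>= 3
0.84 [ 0.47334266 -0.05224812  0.03077638] (array([454. , -63.2]), array([150.3, 105.4]), 12.4)
0.78 [ 0.44957083 -0.0605145   0.16675408] (array([454.6, -53.3]), array([110.8,  26.1]), 55.9)
```

```bash
python3 -m crank '[[[0,0.2,3,0,0,0,0],[0,0.2,7,0,0,0,0],[0,0.2,10,0,0,0,0],[0,0.2,10.9,0,0,0,0],[0,0.2,11.1,0,0,0,0],[0,0.2,11.1,0,0,0,0]]]' && python3 -m crank '[[[0,0,0,0,0,0,0.3],[0,0,0,0,0,0,0.6],[0,0,0,0,0,0,0.6],[0,0,-3,0,0,0,0.6],[0,0,-8,0,0,0,0.6],[0,0,-13,0,0,0,0.6],[0,0,-18,0,0,0,0.6],[0,0,-20,0,0,0,0.6]]]' && python3 - <<'E'
from h import *
go((.40,.08,.26,-34))
E
```

```text
t: 18.4
tool_pos: [0.4431, -0.0728, 0.0368]
orientation: [[0.563, 0.827, 0.001], [0.827, -0.563, -0.0], [0.0, 0.001, -1.0]]
ft_force: [-0.2, -0.3, -0.5]
finger_gap: 0.0245
finger_force: 60.0
t: 19.2
tool_pos: [0.4442, -0.0732, 0.2399]
orientation: [[0.563, 0.826, 0.006], [0.826, -0.563, 0.001], [0.004, 0.004, -1.0]]
ft_force: [1.0, 0.5, -0.2]
finger_gap: 0.0511
finger_force: 0.0
leg [ 10.18 -12.26  -2.02] [ 0.004 -0.004 -0.005] rows>= 4
```

```bash
python3 -m crank '[[[4,-5,0,0,0,0,0.9],[10.2,-12.3,-2,0,0,0,0.9],[10.2,-12.3,-2,0,0,0,0.9],[10.2,-12.3,-2,0,0,0,0.9],[10.2,-12.3,-2,0,0,0,0.9],[10.2,-12.3,-2,0,0,0,0.9]]]' && cat >> h.py <<'E'
def blocks(v,zt=.060,tol=.006):
    """black blocks on the board, by watershed on the tops seen by v"""
    hsv=cv2.cvtColor(v.im,cv2.COLOR_RGB2HSV)
    P=v.P; m=(P[...,2]>zt-tol)&(P[...,2]<zt+.008)&(P[...,1]>-.02)&(P[...,1]<.29)&(P[...,0]>.33)&(P[...,0]<.55)&(hsv[...,2]<90)
    return m
E
python3 - <<'E'
from h import *
np.set_printoptions(precision=4,suppress=True)
v=View("wrist"); v.save("w6.png",scale=1.25); m=blocks(v); print(m.sum())
n,l,s,c=cv2.connectedComponentsWithStats(cv2.erode(m.astype(np.uint8),np.ones((5,5))))
for i in range(1,n):
    if s[i,4]>200: q=v.P[l==i]; print(s[i],np.median(q,0),rect(q[:,:2]))
for r in v.masks("charcoal_a_mid")[:5]:
    k=r["region"]&m
    q=v.P[k]
    if len(q)>50: print(round(r["score"],2),r["box"],np.median(q,0),rect(q[:,:2]))
E
```

```text
t: 19.8
tool_pos: [0.3981, 0.0803, 0.2561]
orientation: [[0.562, 0.827, 0.0], [0.827, -0.562, 0.0], [0.0, -0.0, -1.0]]
ft_force: [0.7, -1.3, 0.1]
finger_gap: 0.0767
finger_force: 0.0
5724
[ 266    4   48   61 1570] [0.4542 0.2088 0.0606] (array([453.4, 208. ]), array([47.8, 31. ]), 76.6)
[ 277   83   52   52 1146] [0.4239 0.1454 0.0607] (array([424.9, 145. ]), array([29.8, 46. ]), 5.9)
[ 326  114   48   50 1104] [0.4465 0.0931 0.0609] (array([445.9,  92.6]), array([30.1, 46.8]), 1.7)
0.65 [262.8, 2.1, 315.8, 70.4] [0.4538 0.2083 0.0605] (array([453.4, 208.2]), array([52.8, 36. ]), 76.8)
```

View pics/w6.png

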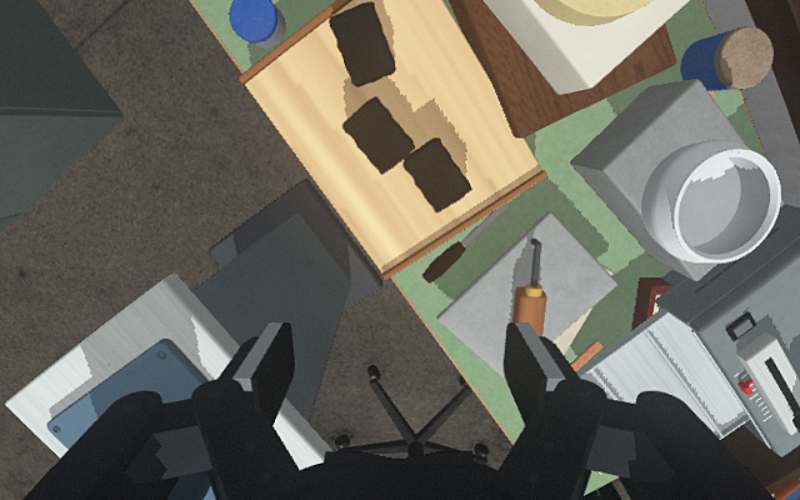

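```bash
python3 - <<'E'
from h import *
go((.3981,.0803,.2561,1.7),(.446,.0928,.10,1.7),(.446,.0928,.042,1.7))
v=View("side"); C=np.array([.6475,-.2238,0]); q=v.P.reshape(-1,3); q=q[~np.isnan(q[:,0])]
q=np.vstack([q,View("scene").P.reshape(-1,3)]); q=q[~np.isnan(q[:,0])]; X=(q-C)@ox; Y=(q-C)@oy
for x in np.arange(-.26,-.05,.02):
    s=(abs(X-x)<.01)&(q[:,2]>.11)&(q[:,2]<.2)&(Y<-.05); print(round(x,2),round(float(np.percentile(Y[s],99)),3) if s.sum()>5 else None,end=" ")
E
```

```text
leg [ 0.06 -0.07 -0.02] [-0.    0.   -0.63] rows>= 5
leg [ 1.11  4.82 15.61] [0. 0. 0.] rows>= 4
leg [0.  0.  5.8] [0. 0. 0.] rows>= 2
-0.26 None -0.24 None -0.22 -0.407 -0.2 -0.275 -0.18 -0.14 -0.16 -0.132 -0.14 -0.13 -0.12 -0.132 -0.1 -0.135 -0.08 -0.136 -0.06 -0.139
```

```bash
python3 -m crank '[[[0,0,0,0,0,-0.3,0.9],[0,0,0,0,0,-0.63,0.9],[0,0,0,0,0,-0.63,0.9],[0,0,0,0,0,-0.63,0.9],[0,0,0,0,0,-0.63,0.9],[0,0,0,0,0,-0.63,0.9],[0,0,0,0,0,-0.63,0.9]]]' && python3 -m crank '[[[0.5,2,4,0,0,0,0.9],[1.1,4.8,9,0,0,0,0.9],[1.1,4.8,14,0,0,0,0.9],[1.1,4.8,15.6,0,0,0,0.9],[1.1,4.8,15.6,0,0,0,0.9],[1.1,4.8,15.6,0,0,0,0.9]]]' && python3 - <<'E'
from h import *
np.set_printoptions(precision=4,suppress=True)
go((.446,.0928,.042,1.7))
v=View("wrist"); m=blocks(v)
n,l,s,c=cv2.connectedComponentsWithStats(cv2.erode(m.astype(np.uint8),np.ones((3,3))))
for i in range(1,n):
    if s[i,4]>200: q=v.P[l==i]; print(s[i],np.median(q,0),rect(q[:,:2]))
E
```

```text
t: 20.7
tool_pos: [0.3982, 0.0806, 0.256]
orientation: [[-0.029, 1.0, -0.0], [1.0, 0.029, -0.0], [-0.0, -0.0, -1.0]]
ft_force: [0.1, 0.5, 0.0]
finger_gap: 0.0767
finger_force: 0.0
t: 21.3
tool_pos: [0.446, 0.0933, 0.1005]
orientation: [[-0.031, 1.0, 0.0], [1.0, 0.031, -0.0], [-0.001, 0.0, -1.0]]
ft_force: [1.1, 0.2, 0.7]
finger_gap: 0.0765
finger_force: 0.0
leg [-0.04 -0.01  5.85] [0.    0.001 0.002] rows>= 2
[ 296    0   85   78 4652] [0.4526 0.2008 0.0606] (array([451.9, 202.5]), array([40.3, 35. ]), 77.2)
[ 247   92   70   95 5400] [0.425  0.1467 0.0607] (array([424.7, 145.3]), array([34.9, 51.1]), 5.6)
[ 289  189   60   81 4278] [0.4463 0.0955 0.0608] (array([446.,  93.]), array([34.6, 50.9]), 1.7)
```

Measurements agree, so I pick block C.

```bash
python3 -m crank '[[[0,0,2.5,0,0,0,0.9],[0,0,4.8,0,0,0,0.9],[0,0,5.8,0,0,0,0.9],[0,0,5.8,0,0,0,0.9],[0,0,5.8,0,0,0,0.3],[0,0,5.8,0,0,0,0.2],[0,0,5.8,0,0,0,0.2],[0,0,5.8,0,0,0,0.2]]]' && python3 -m crank '[[[0,0,0,0,0,0,0.2],[0,0,-1,0,0,0,0.2],[0,0,-4,0,0,0,0.2],[0,0,-8,0,0,0,0.2],[0,0,-11,0,0,0,0.2],[0,0,-11,0,0,0,0.2]]]'
python3 - <<'E'
from h import *
np.set_printoptions(precision=4,suppress=True)
T=np.array([.5137,-.243,0]); t=T-.057*oy
go((.47,-.10,.153,8.2),(t[0],t[1],.13,8.2),(t[0],t[1],.10,8.2))
for c in ["side","scene"]:
    v=View(c); q=v.P.reshape(-1,3); q=q[~np.isnan(q[:,0])]; X=(q-T)@ox; Y=(q-T)@oy
    for y in [-.06,-.03,0,.03,.06]:
        print(c,y,[int(1000*np.median(q[s][:,2])) if (s:=(abs(X-x)<.003)&(abs(Y-y)<.012)).sum()>1 else -1 for x in np.arange(-.066,.067,.006)])
    print("alongy",[int(1000*np.median(q[s][:,2])) if (s:=(abs(Y-y)<.003)&(abs(X-.0)<.02)).sum()>1 else -1 for y in np.arange(-.102,.103,.006)])
E
```

```text
t: 22.15
tool_pos: [0.4465, 0.0939, 0.0432]
orientation: [[-0.033, 0.999, 0.001], [0.999, 0.033, 0.001], [0.001, 0.002, -1.0]]
ft_force: [-2.0, -0.3, 10.7]
finger_gap: 0.0364
finger_force: 59.8
t: 22.75
tool_pos: [0.448, 0.0941, 0.1557]
orientation: [[-0.033, 0.999, 0.006], [0.999, 0.033, 0.003], [0.003, 0.006, -1.0]]
ft_force: [-0.1, 0.6, -0.1]
finger_gap: 0.036
finger_force: 60.9
leg [-19.47   1.56   0.22] [ 0.006 -0.002 -0.11 ] rows>= 4
leg [-20.48   2.29   2.3 ] [0. 0. 0.] rows>= 5
leg [0. 0. 3.] [0. 0. 0.] rows>= 1
side -0.06 [2, 3, 44, 2, 39, 38, 40, 39, 38, 37, 38, 39, 38, 39, 38, 39, 39, 41, 39, 39, 38, 62, 87]
side -0.03 [3, 3, 47, 3, 39, 39, 41, 38, 39, 39, 39, 39, 39, 39, 38, 39, 39, 42, 38, 39, 38, 80, 90]
side 0 [32, 51, 56, 3, 38, 38, 40, 38, 38, 37, 37, 37, 37, 37, 37, 38, 37, 41, 38, 37, 37, 39, 90]
side 0.03 [4, 3, 53, -1, 37, 37, 39, 37, 36, 37, 37, 36, 36, 35, 37, 35, 37, 40, 38, 38, 38, 39, 89]
side 0.06 [3, 3, 44, -268, 36, 37, 38, -534, 37, 37, 36, 37, 37, 36, 37, 37, 36, 37, 36, 37, 37, 38, 88]
alongy [2, 2, 5, 4, 37, 38, 39, 38, 38, 39, 39, 39, 39, 39, 39, 38, 38, 37, 37, 37, 37, 37, 36, 36, 36, 37, 36, 37, 36, 37, 37, 37, 39, -539, -539]
scene -0.06 [0, 45, 0, 0, 0, 1, 41, 35, 35, 36, 36, 36, 35, 36, 36, 36, 38, 41, 36, 36, 36, 83, 38]
scene -0.03 [1, 44, 1, 0, 0, 1, 40, 36, 36, 36, 35, 36, 36, 36, 36, 35, 37, 40, 36, 36, 36, 84, 92]
scene 0 [50, 52, 2, 0, 0, 0, 41, 36, 35, 36, 36, 36, 36, 36, 36, 36, 37, 38, 36, 36, 36, 84, 38]
scene 0.03 [1, 51, 45, -1, 0, 1, 41, 36, 35, 36, 35, 36, 36, 36, 36, 35, 37, 39, 35, 36, 36, 84, 93]
scene 0.06 [1, 44, 41, 1, 1, 1, 41, 37, 36, 36, 36, 36, 36, 36, 36, 36, 38, 39, 37, 36, 36, 82, 91]
alongy [0, 0, 34, 1, 33, 35, 36, 35, 36, 35, 36, 36, 36, 36, 36, 36, 36, 36, 36, 36, 36, 36, 36, 36, 36, 36, 36, 36, 36, 36, 36, 36, 37, 40, -1]
```

```bash
python3 -m crank '[[[-4,0.3,0,0,0,-0.03,0.2],[-9,0.8,0,0,0,-0.06,0.2],[-14,1.2,0,0,0,-0.09,0.2],[-19.5,1.6,0,0,0,-0.11,0.2],[-19.5,1.6,0,0,0,-0.11,0.2],[-19.5,1.6,0,0,0,-0.11,0.2]]]' && python3 -m crank '[[[-4,0.4,0,0,0,0,0.2],[-9,1,0,0,0,0,0.2],[-14,1.6,0,0,0,0,0.2],[-17.5,2.2,0,0,0,0,0.2],[-17.5,2.2,0,0,0,0,0.2],[-17.5,2.2,0,0,0,0,0.2]]]' && python3 - <<'E'
from h import *
np.set_printoptions(precision=4,suppress=True)
v=View("wrist"); print(v.st["tool_pos"],v.st["orientation"][:,1],v.st["finger_gap"]); v.save("w7.png",scale=1.25)
T=np.array([.5137,-.243,0]); q=v.P.reshape(-1,3); q=q[~np.isnan(q[:,0])]; X=(q-T)@ox; Y=(q-T)@oy
for y in [-.03,0,.03,.06]:
    print(y,[int(10000*np.median(q[s][:,2]))/10 if (s:=(abs(X-x)<.001)&(abs(Y-y)<.012)).sum()>1 else -1 for x in np.r_[np.arange(-.062,-.05,.002),np.arange(-.038,-.022,.002),np.arange(.028,.044,.002)]])
print("alongy",[int(10000*np.median(q[s][:,2]))/10 if (s:=(abs(Y-y)<.001)&(abs(X-.003)<.02)).sum()>1 else -1 for y in np.r_[np.arange(-.100,-.08,.002),np.arange(.08,.101,.002)]])
E
```

```text
t: 23.45
tool_pos: [0.467, -0.1026, 0.1512]
orientation: [[-0.138, 0.99, -0.002], [0.99, 0.138, -0.0], [-0.0, -0.002, -1.0]]
ft_force: [0.4, 0.1, -1.5]
finger_gap: 0.0363
finger_force: 60.8
t: 24.05
tool_pos: [0.5147, -0.269, 0.1508]
orientation: [[-0.143, 0.99, -0.002], [0.99, 0.143, 0.002], [0.002, -0.002, -1.0]]
ft_force: [-0.3, 0.0, -0.6]
finger_gap: 0.0366
finger_force: 60.8
[ 0.5147 -0.269   0.1508] [ 0.9897  0.1434 -0.0018] 0.03661919327575092
-0.03 [54.6, 54.6, 65.3, 59.6, 61.0, 215.8, 206.3, 205.1, 170.8, 169.6, 165.2, 39.2, 38.8, 39.5, 168.5, 200.8, 205.7, 206.7, 207.3, 209.2, 212.5, 218.9]
0 [54.9, 54.8, -1, 66.1, 53.3, 38.7, 38.9, 38.8, 38.7, 44.5, 44.0, 221.4, 226.2, 230.8, 38.9, 39.1, 39.7, 44.8, 39.4, 38.9, 38.9, 38.9]
0.03 [54.3, 54.6, -1, 66.0, 55.5, 38.6, 38.7, 39.0, 38.7, 43.8, 44.4, 38.8, 38.7, 38.9, 38.8, 38.9, 38.8, 44.4, 44.3, 38.7, 38.8, 38.9]
0.06 [-1, -1, -1, 66.0, 55.6, 38.6, 38.6, 38.5, 38.8, 38.8, 44.5, 39.8, 38.6, 38.8, 38.8, 38.7, 38.9, 43.8, 44.7, 38.9, 38.8, 38.6]
alongy [-1, -1, -1, -1, -1, -1, -1, -1, -1, -1, -1, 38.8, 38.6, 38.6, 38.6, 38.6, 43.7, 44.8, -1, -1, 3.0, 3.2]
```

View pics/w7.png

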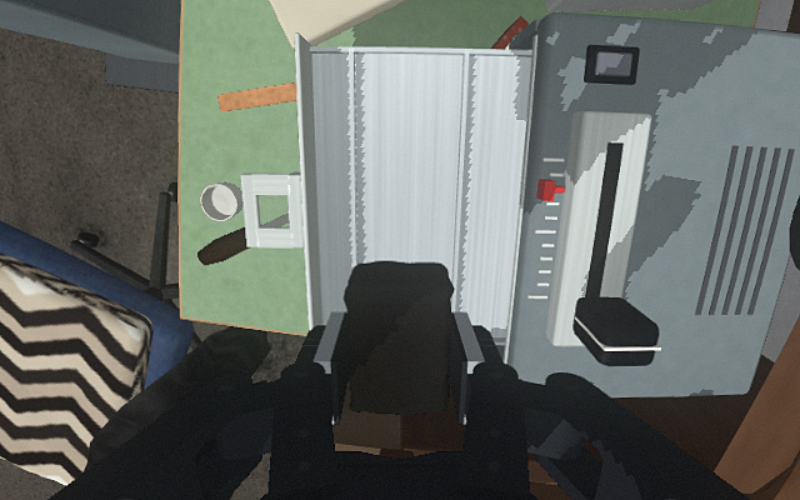

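```bash
python3 -m crank '[[[-1.5,0.2,2,0,0,0,0.2],[-2.9,0.4,4,0,0,0,0.2],[-2.9,0.4,7,0,0,0,0.2],[-2.9,0.4,9,0,0,0,0.2],[-2.9,0.4,10,0,0,0,0.2],[-2.9,0.4,10.2,0,0,0,0.2],[-2.9,0.4,10.2,0,0,0,0.2]]]' && python3 -m crank '[[[0,0,0,0,0,0,0.45],[0,0,0,0,0,0,0.55],[0,0,0,0,0,0,0.55],[0,0,0,0,0,0,0.55],[0,0,-3,0,0,0,0.55],[0,0,-7,0,0,0,0.55],[0,0,-11,0,0,0,0.55],[0,0,-14,0,0,0,0.8]]]' && python3 - <<'E'
from h import *
np.set_printoptions(precision=4,suppress=True)
go((.424,.145,.19,5.8),(.424,.145,.10,5.8))
v=View("wrist"); P=v.P; m=(P[...,2]>.058)&(P[...,2]<.072)&(P[...,1]<-.2)&(P[...,1]>-.36)&(P[...,0]>.47)&(P[...,0]<.57)&(v.im.max(2)<90)
q=P[m]; print(m.sum(),np.median(q,0) if m.any() else 0,rect(q[:,:2]) if m.any() else 0)
E
```

```text
t: 24.8
tool_pos: [0.5234, -0.298, 0.0504]
orientation: [[-0.144, 0.99, 0.0], [0.99, 0.144, 0.0], [0.0, 0.0, -1.0]]
ft_force: [-0.4, 0.2, -0.9]
finger_gap: 0.0364
finger_force: 60.8
t: 25.6
tool_pos: [0.5233, -0.2996, 0.1926]
orientation: [[-0.142, 0.99, 0.002], [0.99, 0.142, -0.001], [-0.001, 0.002, -1.0]]
ft_force: [0.1, 0.8, -0.5]
finger_gap: 0.0599
finger_force: 0.0
leg [45.42 -3.51  0.2 ] [0.002 0.001 0.041] rows>= 10
leg [0. 0. 9.] [0. 0. 0.] rows>= 2
2420 [ 0.5239 -0.2986  0.0648] (array([ 524.1, -300. ]), array([35.9, 51.7]), 8.9)
```

```bash
python3 -m crank '[[[4,-0.3,0,0,0,0,0.9],[9,-0.6,0,0,0,0,0.9],[14,-1,0,0,0,0,0.9],[19,-1.4,0,0,0,0,0.9],[24,-1.8,0,0,0,0.02,0.9],[28,-2.1,0,0,0,0.03,0.9],[32,-2.4,0,0,0,0.04,0.9],[33,-2.5,0,0,0,0.04,0.9]]]' && python3 -m crank '[[[4,-0.5,1,0,0,0,0.9],[8.5,-0.8,4,0,0,0,0.9],[11.5,-0.8,6,0,0,0,0.9],[12.3,-0.8,9,0,0,0,0.9],[12.3,-0.8,9,0,0,0,0.9],[12.3,-0.8,9,0,0,0,0.9]]]' && python3 - <<'E'
from h import *
np.set_printoptions(precision=4,suppress=True)
v=View("wrist"); m=blocks(v)
n,l,s,c=cv2.connectedComponentsWithStats(cv2.erode(m.astype(np.uint8),np.ones((3,3))))
for i in range(1,n):
    if s[i,4]>200: q=v.P[l==i]; print(s[i],np.median(q,0),rect(q[:,:2]))
go((.4248,.1452,.042,5.8))
E
```

```text
t: 26.45
tool_pos: [0.45, 0.0286, 0.1897]
orientation: [[-0.109, 0.994, -0.001], [0.994, 0.109, 0.002], [0.002, -0.001, -1.0]]
ft_force: [-0.3, -0.1, 0.8]
finger_gap: 0.077
finger_force: 0.0
t: 27.05
tool_pos: [0.4309, 0.144, 0.1004]
orientation: [[-0.101, 0.995, -0.0], [0.995, 0.101, -0.001], [-0.001, -0.0, -1.0]]
ft_force: [-0.0, -0.1, 0.1]
finger_gap: 0.0768
finger_force: 0.0
[ 327   69   91  107 5669] [0.4528 0.2101 0.0607] (array([452.8, 208.9]), array([50.6, 35.3]), 76.6)
[ 278  184   61   82 4338] [0.4243 0.1483 0.0608] (array([424.4, 146.1]), array([34.6, 50.9]), 5.4)
leg [ 0.19 -0.66  5.9 ] [ 0.001  0.001 -0.001] rows>= 2
```

```bash
python3 -m crank '[[[0.1,-0.7,2,0,0,0,0.9],[0.2,-0.7,4.8,0,0,0,0.9],[0.2,-0.7,5.8,0,0,0,0.9],[0.2,-0.7,5.8,0,0,0,0.9],[0.2,-0.7,5.8,0,0,0,0.3],[0.2,-0.7,5.8,0,0,0,0.2],[0.2,-0.7,5.8,0,0,0,0.2],[0.2,-0.7,5.8,0,0,0,0.2]]]' && python3 -m crank '[[[0,0,0,0,0,0,0.2],[0,0,-1,0,0,0,0.2],[0,0,-4,0,0,0,0.2],[0,0,-8,0,0,0,0.2],[0,0,-11,0,0,0,0.2],[0,0,-11,0,0,0,0.2]]]'
python3 - <<'E'
from h import *
T=np.array([.5155,-.2414,0])
go((T[0],T[1],.15,8.0),(T[0],T[1],.049,8.0))
E
```

```text
t: 27.9
tool_pos: [0.4242, 0.1471, 0.0432]
orientation: [[-0.102, 0.995, 0.001], [0.995, 0.102, 0.001], [0.001, 0.002, -1.0]]
ft_force: [-1.4, -0.7, 11.4]
finger_gap: 0.0361
finger_force: 59.7
t: 28.5
tool_pos: [0.4256, 0.1477, 0.1557]
orientation: [[-0.103, 0.995, 0.005], [0.995, 0.103, 0.004], [0.003, 0.006, -1.0]]
ft_force: [0.4, 0.4, -0.7]
finger_gap: 0.0363
finger_force: 60.9
leg [-39.63   4.95   0.47] [ 0.006 -0.003 -0.037] rows>= 8
leg [ 0.   0.  10.1] [0. 0. 0.] rows>= 3
```

```bash
python3 -m crank '[[[-3,0.3,0,0,0,0,0.2],[-8,0.8,0,0,0,0,0.2],[-13,1.4,0,0,0,0,0.2],[-18,2.1,0,0,0,0,0.2],[-23,2.8,0,0,0,0,0.2],[-28,3.4,0,0,0,0,0.2],[-31,3.8,0,0,0,0,0.2],[-32,4,0,0,0,0,0.2]]]' && python3 -m crank '[[[-3,0.4,0,0,0,-0.02,0.2],[-6,0.8,0,0,0,-0.037,0.2],[-7.6,1,0,0,0,-0.037,0.2],[-7.6,1,0,0,0,-0.037,0.2],[-7.6,1,0,0,0,-0.037,0.2]]]' && python3 - <<'E'
from h import *
print(arm.read_state()["finger_gap"])
go((.5155,-.2414,.049,8.0))
E
```

```text
t: 29.3
tool_pos: [0.4957, -0.1718, 0.1522]
orientation: [[-0.098, 0.995, 0.0], [0.995, 0.098, -0.002], [-0.002, 0.0, -1.0]]
ft_force: [0.5, -0.7, -0.8]
finger_gap: 0.0364
finger_force: 60.8
t: 29.8
tool_pos: [0.5134, -0.2405, 0.1515]
orientation: [[-0.14, 0.99, -0.001], [0.99, 0.14, 0.001], [0.001, -0.001, -1.0]]
ft_force: [-0.4, 0.6, -0.6]
finger_gap: 0.0362
finger_force: 60.8
0.03620166302909035
leg [-0.13  0.2  10.25] [-0.001 -0.001  0.001] rows>= 3
```

```bash
python3 -m crank '[[[-0.1,0.2,3,0,0,0,0.2],[-0.1,0.2,6,0,0,0,0.2],[-0.1,0.2,8.5,0,0,0,0.2],[-0.1,0.2,9.8,0,0,0,0.2],[-0.1,0.2,10.2,0,0,0,0.2],[-0.1,0.2,10.2,0,0,0,0.2]]]' && python3 -m crank '[[[0,0,0,0,0,0,0.45],[0,0,0,0,0,0,0.55],[0,0,0,0,0,0,0.55],[0,0,0,0,0,0,0.55],[0,0,-3,0,0,0,0.55],[0,0,-7,0,0,0,0.55],[0,0,-11,0,0,0,0.55],[0,0,-14,0,0,0,0.8]]]' && cat >> h.py <<'E'
def trayblocks(v):
    P=v.P; m=(P[...,2]>.057)&(P[...,2]<.075)&(P[...,1]<-.13)&(P[...,1]>-.36)&(P[...,0]>.46)&(P[...,0]<.57)&(v.im.max(2)<90)
    n,l,s,c=cv2.connectedComponentsWithStats(cv2.erode(m.astype(np.uint8),np.ones((3,3))))
    T=np.array([.5153,-.241])
    for i in range(1,n):
        if s[i,4]>150:
            q=P[l==i]; r=rect(q[:,:2]); d=r[0]/1000-T; print("tray",s[i,4],np.median(q,0),r,"tray xy",d@ox[:2],d@oy[:2], "z spread",np.percentile(q[:,2],[5,95]))
E
python3 - <<'E'
from h import *
np.set_printoptions(precision=4,suppress=True)
trayblocks(View("wrist"))
go((.453,.208,.19,-13.3),)
E
```

```text
t: 30.4
tool_pos: [0.5161, -0.242, 0.0502]
orientation: [[-0.14, 0.99, -0.0], [0.99, 0.14, 0.0], [0.0, -0.0, -1.0]]
ft_force: [-0.2, -0.4, -0.7]
finger_gap: 0.0364
finger_force: 60.8
t: 31.2
tool_pos: [0.5163, -0.2432, 0.1926]
orientation: [[-0.139, 0.99, 0.002], [0.99, 0.139, -0.001], [-0.001, 0.002, -1.0]]
ft_force: [0.8, 0.8, 0.2]
finger_gap: 0.0603
finger_force: 0.0
tray 2176 [ 0.5169 -0.243   0.065 ] (array([ 516.8, -243.9]), array([33.9, 51. ]), 7.5) tray xy 0.0010710404386156441 -0.0030842944701908615 z spread [0.0637 0.066 ]
tray 1829 [ 0.5237 -0.2978  0.0647] (array([ 523.6, -299.3]), array([33.3, 50.3]), 8.8) tray xy -0.00010012411849659842 -0.058887774411679875 z spread [0.0636 0.0659]
leg [45.73 -0.21  0.49] [0.008 0.002 0.371] rows>= 10
```

```bash
python3 -m crank '[[[4,0,0,0,0,0,0.9],[9,0,0,0,0,0,0.9],[14,0,0,0,0,0,0.9],[19,0,0,0,0,0,0.9],[24,0,0,0,0,0,0.9],[29,0,0,0,0,0,0.9],[34,-0.2,0,0,0,0,0.9],[37,-0.2,0,0,0,0,0.9]]]' && python3 -m crank '[[[4,0,0,0,0,0.1,0.9],[8.7,0,2,0,0,0.25,0.9],[8.7,0,5,0,0,0.37,0.9],[8.7,0,8,0,0,0.37,0.9],[8.7,0,9.2,0,0,0.37,0.9],[8.7,0,9.2,0,0,0.37,0.9],[8.7,0,9.2,0,0,0.37,0.9]]]' && python3 - <<'E'
from h import *
np.set_printoptions(precision=4,suppress=True)
v=View("wrist"); m=blocks(v)
n,l,s,c=cv2.connectedComponentsWithStats(cv2.erode(m.astype(np.uint8),np.ones((3,3))))
for i in range(1,n):
    if s[i,4]>200: q=v.P[l==i]; print(s[i],np.median(q,0),rect(q[:,:2]))
go((.453,.2085,.042,-13.3))
E
```

```text
t: 32.05
tool_pos: [0.4611, 0.1277, 0.1899]
orientation: [[-0.144, 0.99, -0.001], [0.99, 0.144, 0.001], [0.002, -0.0, -1.0]]
ft_force: [0.8, 0.6, 0.2]
finger_gap: 0.0765
finger_force: 0.0
t: 32.75
tool_pos: [0.451, 0.2093, 0.0989]
orientation: [[0.229, 0.973, 0.001], [0.973, -0.229, 0.001], [0.001, 0.001, -1.0]]
ft_force: [0.3, -0.4, 0.5]
finger_gap: 0.0768
finger_force: 0.0
[ 292  188   61   82 4356] [0.4541 0.2111 0.0607] (array([453.5, 209.3]), array([51.2, 34.8]), 76.7)
leg [-0.07  0.18  5.73] [ 0.001 -0.002  0.001] rows>= 2
```

```bash
python3 -m crank '[[[0,0.2,2,0,0,0,0.9],[0,0.2,4.6,0,0,0,0.9],[0,0.2,5.6,0,0,0,0.9],[0,0.2,5.6,0,0,0,0.9],[0,0.2,5.6,0,0,0,0.3],[0,0.2,5.6,0,0,0,0.2],[0,0.2,5.6,0,0,0,0.2],[0,0.2,5.6,0,0,0,0.2]]]' && python3 -m crank '[[[0,0,0,0,0,0,0.2],[0,0,-1,0,0,0,0.2],[0,0,-4,0,0,0,0.2],[0,0,-8,0,0,-0.1,0.2],[0,0,-11,0,0,-0.25,0.2],[0,0,-11,0,0,-0.37,0.2],[0,0,-11,0,0,-0.37,0.2]]]'
python3 - <<'E'
from h import *
T=np.array([.5158,-.2412,0])+.055*oy
print(T,arm.read_state()["finger_gap"]); go((T[0],T[1],.153,8.0))
E
```

```text
t: 33.6
tool_pos: [0.4529, 0.2096, 0.0432]
orientation: [[0.228, 0.974, 0.001], [0.974, -0.228, 0.001], [0.002, 0.001, -1.0]]
ft_force: [-2.1, 0.1, 8.8]
finger_gap: 0.0364
finger_force: 60.1
t: 34.3
tool_pos: [0.4525, 0.2096, 0.1535]
orientation: [[-0.141, 0.99, 0.002], [0.99, 0.141, 0.002], [0.002, 0.002, -1.0]]
ft_force: [0.4, -0.6, -1.9]
finger_gap: 0.0362
finger_force: 60.5
[ 0.50795541 -0.18676231  0.        ] 0.03622701685517186
leg [-4.002e+01 -9.000e-02 -2.000e-02] [ 0.002 -0.002  0.001] rows>= 9
```

```bash
python3 -m crank '[[[-3,0,0,0,0,0,0.2],[-8,0,0,0,0,0,0.2],[-13,0,0,0,0,0,0.2],[-18,0,0,0,0,0,0.2],[-23,0,0,0,0,0,0.2],[-28,0,0,0,0,0,0.2],[-31,0,0,0,0,0,0.2],[-32,0,0,0,0,0,0.2]]]' && python3 -m crank '[[[-3,0,0,0,0,0,0.2],[-6,-0.1,0,0,0,0,0.2],[-8,-0.1,0,0,0,0,0.2],[-8,-0.1,0,0,0,0,0.2],[-8,-0.1,0,0,0,0,0.2]]]' && python3 - <<'E'
from h import *
print(arm.read_state()["finger_gap"])
go((.508,-.1868,.049,8.0))
E
```

```text
t: 35.1
tool_pos: [0.4961, -0.1119, 0.152]
orientation: [[-0.131, 0.991, -0.0], [0.991, 0.131, -0.002], [-0.002, -0.001, -1.0]]
ft_force: [-0.3, -0.1, -0.9]
finger_gap: 0.0364
finger_force: 60.5
t: 35.6
tool_pos: [0.5066, -0.1858, 0.1514]
orientation: [[-0.138, 0.99, -0.002], [0.99, 0.138, 0.001], [0.001, -0.001, -1.0]]
ft_force: [0.8, 0.4, -1.4]
finger_gap: 0.0363
finger_force: 60.5
0.036334059019051325
leg [-0.13  0.14 10.24] [-0.001 -0.001 -0.001] rows>= 3
```

```bash
python3 -m crank '[[[0,0.1,3,0,0,0,0.2],[0,0.1,6,0,0,0,0.2],[0,0.1,8.5,0,0,0,0.2],[0,0.1,9.8,0,0,0,0.2],[0,0.1,10.2,0,0,0,0.2],[0,0.1,10.2,0,0,0,0.2]]]' && python3 -m crank '[[[0,0,0,0,0,0,0.45],[0,0,0,0,0,0,0.55],[0,0,0,0,0,0,0.55],[0,0,0,0,0,0,0.55],[0,0,-3,0,0,0,0.55],[0,0,-7,0,0,0,0.55],[0,0,-11,0,0,0,0.55],[0,0,-15,0,0,0,0.6]]]' && python3 - <<'E'
from h import *
np.set_printoptions(precision=4,suppress=True)
v=View("wrist"); v.save("w8.png",scale=1.25); trayblocks(v)
print("scene"); trayblocks(View("scene"))
for r in v.masks("hook_grip")[:1]:
    P=v.P[r["region"]]; P=P[P[:,2]>.045]; print(r["score"],np.median(P,0),rect(P[:,:2]))
go((.4425,-.0735,.19,8),(.4425,-.0735,.19,-34.1),(.4425,-.0735,.034,-34.1))
E
```

```text
t: 36.2
tool_pos: [0.5081, -0.1863, 0.0502]
orientation: [[-0.14, 0.99, -0.0], [0.99, 0.14, 0.0], [0.0, -0.0, -1.0]]
ft_force: [0.4, -0.3, 0.2]
finger_gap: 0.0366
finger_force: 60.5
t: 37.0
tool_pos: [0.5076, -0.1869, 0.2017]
orientation: [[-0.139, 0.99, -0.0], [0.99, 0.139, 0.0], [0.0, -0.0, -1.0]]
ft_force: [1.3, 1.2, 0.3]
finger_gap: 0.0512
finger_force: 0.0
tray 2073 [ 0.5087 -0.1858  0.0649] (array([ 508.6, -187.2]), array([34.1, 51. ]), 9.0) tray xy 0.001041935886274413 0.05420557507866598 z spread [0.0637 0.066 ]
tray 3212 [ 0.5197 -0.2632  0.0648] (array([ 520.6, -270.9]), array([ 34.2, 105.7]), 7.0) tray xy 0.0009812089060165679 -0.030350242652782095 z spread [0.0632 0.0659]
scene
tray 199 [ 0.5025 -0.1893  0.0623] (array([ 502.7, -187.9]), array([31.2, 48.4]), 7.6) tray xy -0.0048975841296754205 0.05435424242589301 z spread [0.0602 0.0644]
tray 227 [ 0.5112 -0.2457  0.0624] (array([ 510.8, -244.4]), array([29.6, 48.7]), 8.6) tray xy -0.0049389314136837415 -0.0027234089834117015 z spread [0.0606 0.0641]
tray 241 [ 0.5174 -0.3027  0.0621] (array([ 518.1, -300.3]), array([30.4, 49.6]), 9.5) tray xy -0.005686522322195009 -0.05909309150720734 z spread [0.0603 0.0637]
0.65 [ 0.4485 -0.07    0.0542] (array([449.1, -67.2]), array([77.8, 26.5]), 55.9)
leg [12.22 -5.06  1.21] [0.005 0.001 0.   ] rows>= 3
leg [0. 0. 0.] [0.    0.    0.735] rows>= 5
leg [ 0.   0.  15.6] [0. 0. 0.] rows>= 4
```

View pics/w8.png

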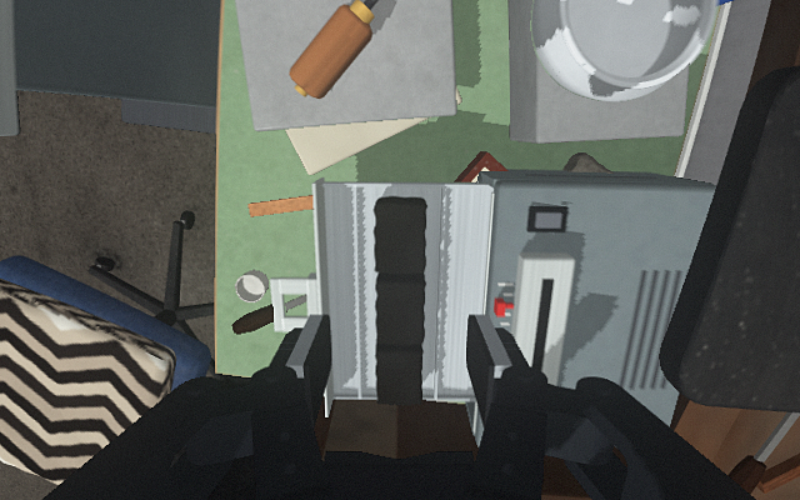

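```bash
python3 -m crank '[[[4,-2,0,0,0,0,0.6],[8,-3.5,0,0,0,0,0.6],[12.2,-5,0,0,0,0,0.6],[12.2,-5,0,0,0,0.15,0.6],[12.2,-5,0,0,0,0.3,0.6],[12.2,-5,0,0,0,0.45,0.6],[12.2,-5,0,0,0,0.6,0.6],[12.2,-5,0,0,0,0.735,0.6]]]' && python3 -m crank '[[[0,0,0,0,0,0.02,0.6],[0,0,0,0,0,0.02,0.6]]]' && python3 - <<'E'
from h import *
np.set_printoptions(precision=4,suppress=True)
v=View("wrist")
for r in v.masks("hook_grip")[:1]:
    P=v.P[r["region"]]; P=P[P[:,2]>.047]; print(r["score"],np.median(P,0),rect(P[:,:2]))
    c,s,a=rect(P[:,:2]); u=np.array([np.cos(np.radians(a)),np.sin(np.radians(a))]); g=c/1000-u*(max(s)/2000-.030); print("handle",g,a)
go((g[0],g[1],.034,a-90))
E
```

```text
t: 37.95
tool_pos: [0.4406, -0.0728, 0.1992]
orientation: [[0.565, 0.825, -0.002], [0.825, -0.565, -0.0], [-0.001, -0.001, -1.0]]
ft_force: [0.4, 0.6, 0.2]
finger_gap: 0.0511
finger_force: 0.0
t: 38.15
tool_pos: [0.4409, -0.073, 0.1994]
orientation: [[0.575, 0.818, -0.001], [0.818, -0.575, -0.001], [-0.001, -0.001, -1.0]]
ft_force: [0.2, 0.4, -0.1]
finger_gap: 0.0512
finger_force: 0.0
0.79 [ 0.4503 -0.0638  0.0543] (array([457.6, -53. ]), array([111.6,  25.2]), 55.7)
handle [ 0.4431 -0.0743] 55.7
leg [ 0.01  0.24 16.57] [-0.     0.    -0.014] rows>= 4
```

```bash
python3 -m crank '[[[0.2,0.2,5,0,0,-0.014,0.6],[0.2,0.2,10,0,0,-0.014,0.6],[0.2,0.2,14,0,0,-0.014,0.6],[0.2,0.2,15.8,0,0,-0.014,0.6],[0.2,0.2,16.5,0,0,-0.014,0.6],[0.2,0.2,16.5,0,0,-0.014,0.6]]]' && python3 -m crank '[[[0,0,0,0,0,0,0.2],[0,0,0,0,0,0,0],[0,0,0,0,0,0,0],[0,0,0,0,0,0,0],[0,0,0,0,0,0,0]]]' && python3 -m crank '[[[0,0,-1,0,0,0,0],[0,0,-4,0,0,0,0],[0,0,-8,0,0,0,0],[0,0,-11,0,0,0,0],[0,0,-11,0,0,0,0]]]' && python3 -m crank '[[[0,0,0,0,0,0.42,0],[0,0,0,0,0,0.834,0],[0,0,0,0,0,0.834,0],[0,0,0,0,0,0.834,0],[0,0,0,0,0,0.834,0],[0,0,0,0,0,0.834,0],[0,0,0,0,0,0.834,0]]]' && python3 - <<'E'
from h import *
t=np.array([.4386,-.2551,0])-.077*ox; print(t)
go((t[0],t[1],.145,-82),(t[0],t[1],.088,-82))
E
```

```text
t: 38.85
tool_pos: [0.444, -0.0728, 0.0347]
orientation: [[0.565, 0.825, -0.001], [0.825, -0.565, 0.0], [-0.0, -0.001, -1.0]]
ft_force: [0.1, 0.4, 1.5]
finger_gap: 0.0512
finger_force: 0.0
t: 39.35
tool_pos: [0.4453, -0.0725, 0.0364]
orientation: [[0.565, 0.825, 0.003], [0.825, -0.565, 0.0], [0.002, 0.002, -1.0]]
ft_force: [-1.0, -1.6, 5.2]
finger_gap: 0.0245
finger_force: 59.4
t: 39.85
tool_pos: [0.4466, -0.0728, 0.1489]
orientation: [[0.565, 0.825, 0.007], [0.825, -0.565, 0.001], [0.005, 0.005, -1.0]]
ft_force: [-0.0, 0.5, -1.0]
finger_gap: 0.0245
finger_force: 59.2
t: 40.55
tool_pos: [0.4438, -0.0723, 0.1449]
orientation: [[0.991, 0.135, -0.001], [0.135, -0.991, -0.0], [-0.001, 0.0, -1.0]]
ft_force: [-0.3, -0.6, 0.1]
finger_gap: 0.0245
finger_force: 59.1
[ 0.36238723 -0.26608243  0.        ]
leg [-10.69  18.1    0.  ] [ 0.     0.001 -0.004] rows>= 5
leg [0.  0.  5.7] [0. 0. 0.] rows>= 2
```

```bash
python3 -m crank '[[[-2,4,0,0,0,0,0],[-5,9,0,0,0,0,0],[-8,14,0,0,0,0,0],[-10.7,18,0,0,0,0,0],[-10.7,18,2,0,0,0,0],[-10.7,18,5,0,0,0,0],[-10.7,18,5,0,0,0,0],[-10.7,18,5,0,0,0,0]]]' && python3 - <<'E'
from h import *
np.set_printoptions(precision=4,suppress=True)
v=View("wrist"); v.save("w9.png",(220,0,480,200),3); p=np.array(v.st["tool_pos"])
for m in v.masks("hook_tip")[:1]:
    r=v.P[m["region"]]; r=r[(r[:,2]>p[2])]; a=(r-p)@ox
    print("rod end",np.percentile(a,99.5))
    for x in [.05,.06,.068,.074]:
        s=abs(a-x)<.003; print(x,s.sum(),np.median(r[s],0),((np.median(r[s],0))-p)@oy)
E
```

```text
t: 41.35
tool_pos: [0.3623, -0.2652, 0.0954]
orientation: [[0.991, 0.137, -0.001], [0.137, -0.991, 0.001], [-0.001, -0.001, -1.0]]
ft_force: [0.4, -0.9, -0.4]
finger_gap: 0.0247
finger_force: 59.3
rod end 0.07861769620244295
0.05 220 [ 0.4121 -0.2597  0.1101] -0.0017070233993164152
0.06 236 [ 0.4219 -0.2584  0.1101] -0.001791246781585895
0.068 261 [ 0.4299 -0.2574  0.11  ] -0.002009583151653863
0.074 260 [ 0.4359 -0.2566  0.11  ] -0.0020432155243937807
```

View pics/w9.png

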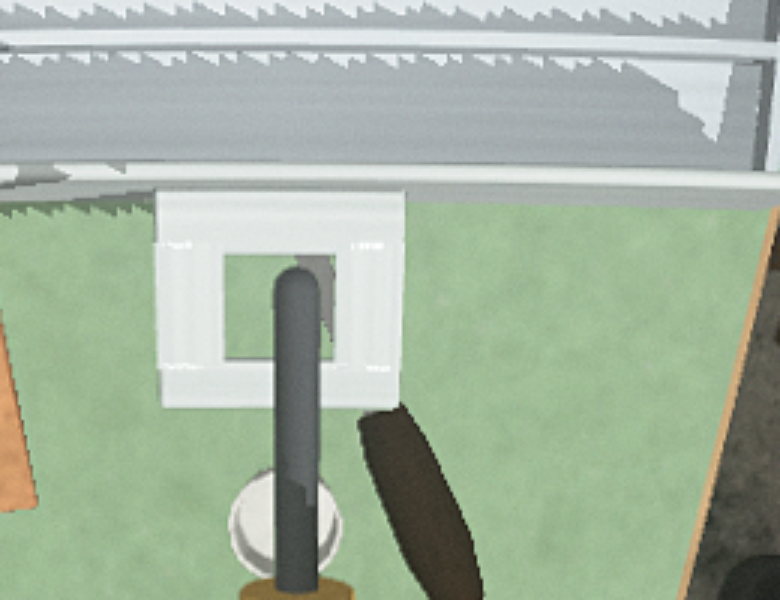

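```bash
python3 - <<'E'
from h import *
np.set_printoptions(precision=4,suppress=True)
v=View("wrist")
h=v.onplane([[313.2,102.2]],.0545)[0]; t=v.onplane([[318.7,96.7]],.1085)[0]; R=v.st["orientation"]
print(h,t,"move tool xy cm",(R.T@(h-t))[:2]*100)
E
```

```text
[ 0.438  -0.2539  0.0545] [ 0.4402 -0.2564  0.1085] move tool xy cm [-0.1835 -0.2894]
```

```bash
python3 -m crank '[[[-0.2,-0.3,0,0,0,0,0],[-0.2,-0.3,1.5,0,0,0,0],[-0.2,-0.3,3,0,0,0,0],[-0.2,-0.3,4.5,0,0,0,0],[-0.2,-0.3,4.5,0,0,0,0],[-0.2,-0.3,4.5,0,0,0,0]]]' && python3 - <<'E'
from h import *
v=View("wrist"); v.save("w10.png",(240,30,420,150),3); print(arm.read_state()["ft_force"])
E
```

```text
t: 42.1
tool_pos: [0.3603, -0.2626, 0.0505]
orientation: [[0.991, 0.136, 0.0], [0.136, -0.991, -0.0], [0.0, 0.0, -1.0]]
ft_force: [0.6, 0.1, 0.3]
finger_gap: 0.0244
finger_force: 59.3
[ 0.29543094  0.00613717 -0.95960488]
```

View pics/w10.png

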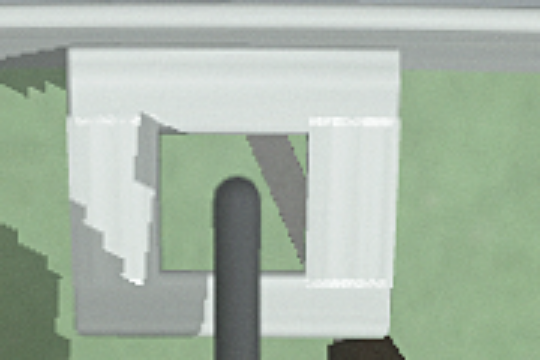

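The prong is in the hole again (rod end (237,195) within 160–308 × 132–270). Next I push the tray home.

```bash
python3 -m crank '[[[0.5,0,0,0,0,0,0],[1.3,0,0,0,0,0,0],[2.3,0,0,0,0,0,0],[3.3,0,0,0,0,0,0],[4.3,0,0,0,0,0,0],[5.3,0,0,0,0,0,0],[6.3,0,0,0,0,0,0],[7.3,0,0,0,0,0,0]]]' && python3 -m crank '[[[1,0,0,0,0,0,0],[2,0,0,0,0,0,0],[3,0,0,0,0,0,0],[3.8,0,0,0,0,0,0],[4.3,0,0,0,0,0,0],[4.3,0,0,0,0,0,0]]]' && python3 -m crank '[[[0.2,0,0,0,0,0,0],[0.4,0,0,0,0,0,0],[0.4,0,0,0,0,0,0]]]'
```

```text
t: 42.95
tool_pos: [0.4334, -0.2527, 0.05]
orientation: [[0.991, 0.135, -0.0], [0.135, -0.991, -0.0], [-0.0, 0.0, -1.0]]
ft_force: [-2.2, -1.3, 0.1]
finger_gap: 0.0241
finger_force: 59.4
t: 43.55
tool_pos: [0.4763, -0.2464, 0.0499]
orientation: [[0.991, 0.137, 0.001], [0.137, -0.991, 0.0], [0.001, -0.0, -1.0]]
ft_force: [-0.4, 0.4, -0.7]
finger_gap: 0.0245
finger_force: 59.3
t: 43.85
tool_pos: [0.4791, -0.2462, 0.05]
orientation: [[0.991, 0.136, -0.0], [0.136, -0.991, 0.0], [-0.0, -0.0, -1.0]]
ft_force: [-1.4, 0.3, -1.6]
finger_gap: 0.0247
finger_force: 59.3
```

```bash
python3 -m crank '[[[0.2,0,0,0,0,0,0],[0.3,0,0,0,0,0,0],[0.3,0,0,0,0,0,0]]]' && python3 -m crank '[[[0.2,0,0,0,0,0,0],[0.3,0,0,0,0,0,0],[0.3,0,0,0,0,0,0]]]'
```

```text
t: 44.15
tool_pos: [0.4805, -0.246, 0.0498]
orientation: [[0.991, 0.135, -0.002], [0.135, -0.991, 0.001], [-0.002, -0.001, -1.0]]
ft_force: [-5.3, 0.7, 1.2]
finger_gap: 0.0246
finger_force: 59.5
t: 44.45
tool_pos: [0.4808, -0.246, 0.0495]
orientation: [[0.991, 0.133, -0.006], [0.133, -0.991, 0.001], [-0.006, -0.002, -1.0]]
ft_force: [-11.8, 0.5, 4.3]
finger_gap: 0.0243
finger_force: 59.9
```

```bash
python3 -m crank '[[[-0.5,0,0,0,0,0,0],[-1.1,0,0,0,0,0,0],[-1.1,0,0,0,0,0,0],[-1.1,0,-2,0,0,0,0],[-1.1,0,-6,0,0,0,0],[-1.1,0,-9.5,0,0,0,0],[-1.1,0,-9.5,0,0,0,0]]]' && python3 - <<'E'
from h import *
np.set_printoptions(precision=4,suppress=True)
v=View("wrist")
for m in v.masks("finger_hole")[:1]:
    P=v.P[m["region"]]; P=P[~np.isnan(P[:,0])]; s=P[P[:,2]>.06]; print(np.median(s,0),rect(s[:,:2]))
    t=P[(abs(P[:,2]-.0545)<.004)]; print(rect(t[:,:2]))
go((.4453,-.0725,.145,-82),(.4453,-.0725,.145,-34.3),(.4453,-.0725,.0375,-34.3))
E
```

```text
t: 45.15
tool_pos: [0.477, -0.2489, 0.1491]
orientation: [[0.991, 0.135, 0.007], [0.135, -0.991, -0.003], [0.007, 0.004, -1.0]]
ft_force: [0.2, 0.2, -0.6]
finger_gap: 0.0249
finger_force: 59.3
[ 0.5723 -0.2367  0.0659] (array([ 565.2, -236.2]), array([ 18.1, 189.5]), 7.5)
(array([ 552.5, -238.4]), array([ 38.1, 185.7]), 7.5)
leg [ -0.58 -17.68   0.04] [ 0.    -0.002 -0.003] rows>= 4
leg [0. 0. 0.] [ 0.     0.    -0.833] rows>= 6
leg [ 0.    0.   10.75] [0. 0. 0.] rows>= 3
```

```bash
python3 -m crank '[[[-0.1,-4,0,0,0,0,0],[-0.3,-9,0,0,0,0,0],[-0.5,-14,0,0,0,0,0],[-0.6,-17.7,0,0,0,0,0],[-0.6,-17.7,0,0,0,0,0],[-0.6,-17.7,0,0,0,0,0]]]' && python3 -m crank '[[[0,0,0,0,0,-0.4,0],[0,0,0,0,0,-0.833,0],[0,0,0,0,0,-0.833,0],[0,0,0,0,0,-0.833,0],[0,0,0,0,0,-0.833,0],[0,0,0,0,0,-0.833,0],[0,0,0,0,0,-0.833,0],[0,0,0,0,0,-0.833,0]]]' && python3 - <<'E'
from h import *
go((.4453,-.0725,.0375,-34.3)); print(arm.read_state()["finger_gap"])
E
```

```text
t: 45.85
tool_pos: [0.4438, -0.0715, 0.1442]
orientation: [[0.99, 0.138, -0.001], [0.138, -0.99, -0.0], [-0.001, 0.0, -1.0]]
ft_force: [-0.1, -0.2, -0.6]
finger_gap: 0.0246
finger_force: 59.4
t: 46.65
tool_pos: [0.4442, -0.0737, 0.1448]
orientation: [[0.57, 0.822, -0.0], [0.822, -0.57, -0.0], [-0.0, 0.0, -1.0]]
ft_force: [0.2, 0.9, -0.8]
finger_gap: 0.0246
finger_force: 59.4
leg [ 0.17  0.02 10.73] [ 0.     0.    -0.008] rows>= 3
0.024575194848926004
```

```bash
python3 -m crank '[[[0.1,0,3,0,0,0,0],[0.1,0,7,0,0,0,0],[0.1,0,9.5,0,0,0,0],[0.1,0,10.4,0,0,0,0],[0.1,0,10.6,0,0,0,0],[0.1,0,10.6,0,0,0,0]]]' && python3 -m crank '[[[0,0,0,0,0,0,0.3],[0,0,0,0,0,0,0.6],[0,0,0,0,0,0,0.6],[0,0,-3,0,0,0,0.6],[0,0,-8,0,0,0,0.6],[0,0,-13,0,0,0,0.6],[0,0,-18,0,0,0,0.6],[0,0,-20,0,0,0,0.6]]]' && python3 - <<'E'
from h import *
np.set_printoptions(precision=4,suppress=True)
v=View("wrist")
for r in v.masks("hook_grip")[:1]+v.masks("hook_plate")[:1]:
    P=v.P[r["region"]]; P=P[P[:,2]>np.percentile(P[:,2],15)-.004]; print(r["score"],np.median(P,0),rect(P[:,:2]))
go((.46,-.22,.24,-34.3),(.46,-.22,.24,98),(.46,-.24,.28,98))
E
```

```text
t: 47.25
tool_pos: [0.4453, -0.0722, 0.0396]
orientation: [[0.567, 0.824, 0.001], [0.824, -0.567, -0.0], [0.0, 0.001, -1.0]]
ft_force: [0.1, 0.1, -1.2]
finger_gap: 0.0245
finger_force: 59.4
t: 48.05
tool_pos: [0.4464, -0.0725, 0.2428]
orientation: [[0.567, 0.824, 0.005], [0.824, -0.567, 0.001], [0.004, 0.004, -1.0]]
ft_force: [0.2, 0.8, -1.1]
finger_gap: 0.0511
finger_force: 0.0
0.68 [nan nan nan] (array([0., 0.]), array([0., 0.]), 0.0)
0.6 [nan nan nan] (array([0., 0.]), array([0., 0.]), 0.0)
leg [-11.45   9.6   -0.02] [ 0.002 -0.003 -0.002] rows>= 3
leg [0. 0. 0.] [-0.    -0.    -2.309] rows>= 16
leg [ 0.28 -1.98 -4.  ] [0. 0. 0.] rows>= 1
  return _methods._mean(a, axis=axis, dtype=dtype,
  ret = um.true_divide(
```

```bash
python3 -m crank '[[[-4,3,0,0,0,0,0.6],[-8,6.5,0,0,0,0,0.6],[-11.5,9.6,0,0,0,0,0.6],[-11.5,9.6,0,0,0,0,0.6],[-11.5,9.6,0,0,0,0,0.6]]]' && python3 -m crank '[[[0,0,0,0,0,-1.15,0.6],[0,0,0,0,0,-1.15,0.6],[0,0,0,0,0,-1.15,0.6],[0,0,0,0,0,-1.15,0.6],[0,0,0,0,0,-1.15,0.6],[0,0,0,0,0,-1.15,0.6],[0,0,0,0,0,-1.15,0.6],[0,0,0,0,0,-1.15,0.6]]]' && python3 -m crank '[[[0,0,0,0,0,-1.16,0.6],[0,0,0,0,0,-1.16,0.6],[0,0,0,0,0,-1.16,0.6],[0,0,0,0,0,-1.16,0.6],[0,0,0,0,0,-1.16,0.6],[0,0,0,0,0,-1.16,0.6],[0,0,0,0,0,-1.16,0.6],[0,0,0,0,0,-1.16,0.6]]]' && python3 - <<'E'
from h import *
np.set_printoptions(precision=4,suppress=True)
go((.5,-.23,.24,98))
v=View("wrist"); v.save("w11.png",scale=1.25)
for q in ["fader","set_mark","hook_grip","hook_plate"]:
    for m in v.masks(q)[:1]:
        P=v.P[m["region"]]; P=P[~np.isnan(P[:,0])]; t=np.percentile(P[:,2],95); P=P[P[:,2]>t-.006]; c,s,a=rect(P[:,:2]); print(q,round(m["score"],2),m["box"],np.median(P,0),c,s,a,"oy",c@oy[:2],"med oy",np.median(P@oy)*1000)
print("view side hook")
for c in ["side","scene"]:
  w=View(c)
  for m in w.masks("hook_grip")[:1]+w.masks("hook_plate")[:1]:
    P=w.P[m["region"]]; P=P[~np.isnan(P[:,0])]; t=np.percentile(P[:,2],95); P=P[P[:,2]>t-.006]; print(m["score"],t,rect(P[:,:2]))
E
```

```text
t: 48.7
tool_pos: [0.4572, -0.2225, 0.2375]
orientation: [[0.57, 0.822, -0.003], [0.822, -0.57, 0.0], [-0.001, -0.002, -1.0]]
ft_force: [-0.0, 1.1, 0.3]
finger_gap: 0.0513
finger_force: 0.0
t: 49.5
tool_pos: [0.4586, -0.2184, 0.2379]
orientation: [[-0.529, 0.849, -0.002], [0.849, 0.529, 0.002], [0.002, -0.001, -1.0]]
ft_force: [0.1, 1.0, 0.1]
finger_gap: 0.0513
finger_force: 0.0
t: 50.3
tool_pos: [0.4586, -0.2184, 0.2379]
orientation: [[-0.989, -0.146, -0.002], [-0.146, 0.989, 0.002], [0.002, 0.002, -1.0]]
ft_force: [0.5, 0.8, 0.0]
finger_gap: 0.0512
finger_force: 0.0
leg [-3.93 -1.76 -0.22] [ 0.002 -0.002  0.007] rows>= 1
fader 0.73 [249.4, 330.7, 262.3, 358.1] [ 0.5996 -0.2575  0.1408] [ 526.1 -250.6] [  6.2 166. ] 83.9 oy -323.0750054879616 med oy -340.5448746550817
hook_grip 0.6 [430.0, 162.3, 502.1, 238.8] [ 0.4498 -0.0704  0.0542] [461.  -53.5] [106.6  25.3] 55.4 oy -118.70496679180758 med oy -133.63215203244454
hook_plate 0.73 [408.9, 118.0, 509.4, 253.9] [ 0.4436 -0.0672  0.0305] [454.1 -63.9] [150.5 105.9] 12.2 oy -128.01449995068054 med oy -130.7838056387734
view side hook
0.53 0.05633965053808767 (array([457.2, -58.6]), array([95.8, 25.8]), 55.5)
0.61 0.03327568558043559 (array([462.8, -97.9]), array([148.8, 182.4]), 12.9)
0.71 0.05408176960447509 (array([453.9, -57.3]), array([95.4, 24.2]), 53.7)
0.82 0.030648436495179066 (array([451.2, -62.2]), array([151.1, 106.9]), 12.1)
```

View pics/w11.png

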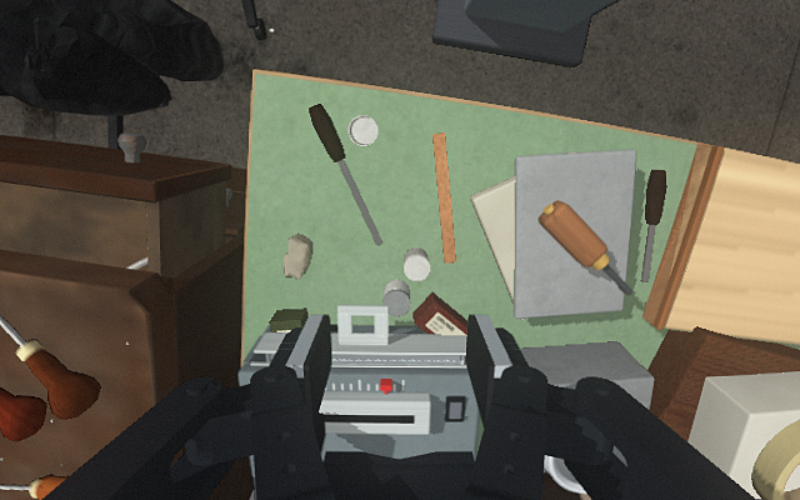

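```bash
python3 - <<'E'
from h import *
np.set_printoptions(precision=4,suppress=True)
u=np.array([-np.sin(np.radians(8)),np.cos(np.radians(8)),0]); F=np.array([.6092,-.2644,0])
def red(v):
    hsv=cv2.cvtColor(v.im,cv2.COLOR_RGB2HSV); P=v.P
    m=(hsv[...,1]>150)&(hsv[...,2]>80)&((hsv[...,0]<8)|(hsv[...,0]>172))&(abs(P[...,0]-.58)<.04)&(abs(P[...,1]+.22)<.07)&(P[...,2]>.09)
    q=P[m]; s=(q-F)@u; t=q[q[:,2]>np.percentile(q[:,2],90)-.003]; print(v.c,len(q),np.median(q,0),"along: med",np.median(s),"mid",(s.min()+s.max())/2,"width",np.ptp(s),"top",(t-F)@u@np.ones(len(t))/len(t),np.median(t,0))
v=View("wrist"); red(v); red(View("side")); red(View("scene"))
go((.6092,-.2644,.20,98.2),(.6092,-.2644,.1195,98.2))
E
```

```text
wrist 88 [ 0.5749 -0.2135  0.1045] along: med 0.05520525637273628 mid 0.055188707348596655 width 0.008013261776008099 top 0.055126523778509684 [ 0.5759 -0.2134  0.106 ]
side 19 [ 0.5778 -0.2125  0.1026] along: med 0.055983887275614944 mid 0.05799872726734791 width 0.01213006675299344 top 0.057107542811006606 [ 0.5779 -0.2107  0.1045]
scene 11 [ 0.573  -0.2117  0.1012] along: med 0.05707311761898388 mid 0.05673765958806877 width 0.007027110005142889 top 0.057225404890284624 [ 0.5733 -0.2118  0.1023]
leg [-14.31  -6.36   3.9 ] [-0.     0.    -0.006] rows>= 4
leg [0.   0.   8.05] [0. 0. 0.] rows>= 2
```

```bash
python3 -m crank '[[[-4,-2,0,0,0,0,0.5],[-9,-4,1,0,0,0,0.5],[-14.3,-6.4,3.9,0,0,0,0.5],[-14.3,-6.4,3.9,0,0,0,0.5],[-14.3,-6.4,3.9,0,0,0,0.5],[-14.3,-6.4,3.9,0,0,0,0.5]]]' && python3 -m crank '[[[0,0,4,0,0,0,0.5],[0,0,7,0,0,0,0.5],[0,0,7.9,0,0,0,0.5],[0,0,7.9,0,0,0,0.2],[0,0,7.9,0,0,0,0],[0,0,7.9,0,0,0,0],[0,0,7.9,0,0,0,0],[0,0,7.9,0,0,0,0]]]'
```

```text
t: 51.6
tool_pos: [0.6084, -0.2649, 0.1997]
orientation: [[-0.991, -0.136, -0.001], [-0.136, 0.991, -0.0], [0.001, 0.0, -1.0]]
ft_force: [0.2, 0.2, 0.6]
finger_gap: 0.0426
finger_force: 0.0
t: 52.4
tool_pos: [0.6091, -0.2644, 0.1227]
orientation: [[-0.991, -0.137, 0.0], [-0.137, 0.991, 0.001], [-0.001, 0.001, -1.0]]
ft_force: [-5.0, 3.4, 4.1]
finger_gap: 0.019
finger_force: 60.1
```

```bash
python3 -m crank '[[[0,0.8,0,0,0,0,0],[0,1.8,0,0,0,0,0],[0,2.8,0,0,0,0,0],[0,3.8,0,0,0,0,0],[0,4.8,0,0,0,0,0],[0,5.5,0,0,0,0,0],[0,5.5,0,0,0,0,0],[0,5.5,0,0,0,0,0]]]' && python3 - <<'E'
from h import *
p=np.array(arm.read_state()["tool_pos"]); print((p-np.array([.6091,-.2644,0]))@oy,(p-np.array([.6091,-.2644,0]))@ox,arm.read_state()["finger_gap"])
E
```

```text
t: 53.2
tool_pos: [0.6019, -0.2095, 0.1227]
orientation: [[-0.991, -0.137, 0.001], [-0.137, 0.991, 0.0], [-0.001, -0.0, -1.0]]
ft_force: [-5.6, 1.1, 9.7]
finger_gap: 0.0189
finger_force: 61.2
0.05536680367774666 0.0007467386308708553 0.018880766149612916
```

```bash
python3 -m crank '[[[0,0,0,0,0,0,0.25],[0,0,0,0,0,0,0.4],[0,0,0,0,0,0,0.4],[0,0,-3,0,0,0,0.4],[0,0,-7,0,0,0,0.4],[3,0,-11,0,0,0,0.6],[8,0,-15,0,0,0,0.8],[12,0,-15,0,0,0,0.8]]]' && python3 -m crank '[[[2,0,0,0,0,0,0.8],[2,0,0,0,0,0,0.8],[2,0,0,0,0,0,0.8]]]' && python3 - <<'E'
from h import *
np.set_printoptions(precision=4,suppress=True)
u=oy
for c in ["wrist","side","scene"]:
    v=View(c)
    if c=="wrist": v.save("w12.png",(160,180,460,400),2.6)
    hsv=cv2.cvtColor(v.im,cv2.COLOR_RGB2HSV); P=v.P
    m=(hsv[...,1]>150)&(hsv[...,2]>80)&((hsv[...,0]<8)|(hsv[...,0]>172))&(abs(P[...,0]-.58)<.04)&(abs(P[...,1]+.22)<.07)&(P[...,2]>.09)
    b=(P[...,2]>.143)&(P[...,2]<.156)&(abs(P[...,0]-.602)<.03)&(abs(P[...,1]+.21)<.03)
    s=P[m]@u; g=P[b]@u; 
    print(c,m.sum(),b.sum(),"red",np.median(s),(s.min()+s.max())/2,"fader",np.median(g),rect(P[b][:,:2]),rect(P[b][:,:2])[0]@u[:2],"red rect",rect(P[m][:,:2])[0]@u[:2])
E
```

```text
t: 54.0
tool_pos: [0.4862, -0.2271, 0.2741]
orientation: [[-0.99, -0.138, 0.007], [-0.138, 0.99, -0.002], [-0.006, -0.003, -1.0]]
ft_force: [-1.1, -1.6, 0.2]
finger_gap: 0.0681
finger_force: 0.0
t: 54.3
tool_pos: [0.4653, -0.2288, 0.271]
orientation: [[-0.991, -0.137, 0.001], [-0.137, 0.991, 0.0], [-0.001, 0.0, -1.0]]
ft_force: [0.6, -0.1, -0.0]
finger_gap: 0.0684
finger_force: 0.0
wrist 67 461 red -0.2930344967739044 -0.2935122112113524 fader -0.29525730495252583 (array([ 602.2, -211.5]), array([25.6, 19.7]), 7.4) -295.2288167144565 red rect -293.6167079384024
side 18 79 red -0.2925382695734853 -0.29177079044425536 fader -0.29609202517379435 (array([ 603.6, -211.9]), array([21. , 24.1]), 81.1) -295.8244077140073 red rect -291.11374157439184
scene 11 73 red -0.29089737239022545 -0.29180799208077995 fader -0.2945688287222363 (array([ 600.2, -210. ]), array([26.2, 19.5]), 10.2) -293.4588945006838 red rect -291.7426323185204
```

View pics/w12.png

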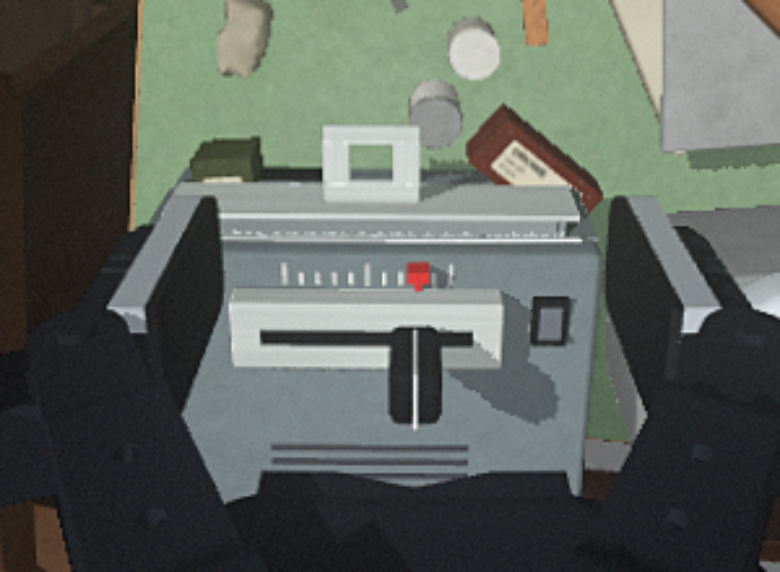

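The fader's white line (crop x 415) stands about 2 mm short of the red tab (x 419), so I correct it.

```bash
python3 - <<'E'
from h import *
go((.6019,-.2095,.20,98),(.6019,-.2095,.1225,98))
E
```

```text
leg [-1.374e+01  1.000e-02  7.040e+00] [-0.    -0.    -0.001] rows>= 4
leg [0.   0.   7.75] [0. 0. 0.] rows>= 2
```

```bash
python3 -m crank '[[[-4,0,0,0,0,0,0.5],[-9,0,2,0,0,0,0.5],[-13.7,0,7,0,0,0,0.5],[-13.7,0,7,0,0,0,0.5],[-13.7,0,7,0,0,0,0.5],[-13.7,0,7,0,0,0,0.5]]]' && python3 -m crank '[[[0,0,4,0,0,0,0.5],[0,0,7,0,0,0,0.5],[0,0,7.7,0,0,0,0.5],[0,0,7.7,0,0,0,0.2],[0,0,7.7,0,0,0,0],[0,0,7.7,0,0,0,0],[0,0,7.7,0,0,0,0],[0,0,7.7,0,0,0,0]]]' && python3 - <<'E'
from h import *
p=np.array(arm.read_state()["tool_pos"]); print((p-np.array([.6091,-.2644,0]))@oy)
E
```

```text
t: 55.05
tool_pos: [0.6002, -0.2106, 0.2003]
orientation: [[-0.991, -0.137, -0.001], [-0.137, 0.991, -0.001], [0.001, -0.0, -1.0]]
ft_force: [0.1, -0.7, 0.4]
finger_gap: 0.0427
finger_force: 0.0
t: 55.85
tool_pos: [0.6009, -0.2112, 0.1258]
orientation: [[-0.991, -0.136, 0.002], [-0.136, 0.991, -0.001], [-0.002, -0.001, -1.0]]
ft_force: [-4.2, 0.2, 7.5]
finger_gap: 0.0192
finger_force: 60.4
0.05386221655177084
```

```bash
python3 -m crank '[[[0,0.2,0,0,0,0,0],[0,0.35,0,0,0,0,0],[0,0.35,0,0,0,0,0],[0,0.35,0,0,0,0,0]]]' && python3 - <<'E'
from h import *
p=np.array(arm.read_state()["tool_pos"]); print((p-np.array([.6091,-.2644,0]))@oy)
E
```

```text
t: 56.25
tool_pos: [0.6006, -0.2083, 0.1258]
orientation: [[-0.991, -0.136, 0.002], [-0.136, 0.991, -0.002], [-0.002, -0.002, -1.0]]
ft_force: [-2.9, -1.0, 6.9]
finger_gap: 0.0185
finger_force: 60.5
0.05670917815376721
```

Now 56.7 mm; I release and check.

```bash
python3 -m crank '[[[0,0.05,0,0,0,0,0],[0,0.05,0,0,0,0,0.25],[0,0.05,0,0,0,0,0.4],[0,0.05,0,0,0,0,0.4],[0,0,-3,0,0,0,0.4],[0,0,-7,0,0,0,0.4],[3,0,-11,0,0,0,0.6],[8,0,-14,0,0,0,0.8]]]' && python3 -m crank '[[[6,0,0,0,0,0,0.8],[6,0,0,0,0,0,0.8],[6,0,0,0,0,0,0.8],[6,0,0,0,0,0,0.8]]]' && python3 - <<'E'
from h import *
np.set_printoptions(precision=4,suppress=True)
u=oy; v=View("wrist"); P=v.P; hsv=cv2.cvtColor(v.im,cv2.COLOR_RGB2HSV)
m=(hsv[...,1]>150)&(hsv[...,2]>80)&((hsv[...,0]<8)|(hsv[...,0]>172))&(abs(P[...,0]-.58)<.04)&(abs(P[...,1]+.22)<.07)&(P[...,2]>.09)
b=(P[...,2]>.143)&(P[...,2]<.156)&(abs(P[...,0]-.602)<.03)&(abs(P[...,1]+.21)<.03)
print(m.sum(),b.sum(),"red",np.median(P[m]@u),rect(P[m][:,:2])[0]@u[:2],"fader",np.median(P[b]@u),rect(P[b][:,:2])[0]@u[:2])
for q in v.masks("finger_hole")[:1]:
    Q=P[q["region"]]; Q=Q[Q[:,2]>.06]; print("front plate",np.median(Q,0))
E
```

```text
t: 57.05
tool_pos: [0.5298, -0.2166, 0.2622]
orientation: [[-0.99, -0.14, 0.005], [-0.14, 0.99, -0.001], [-0.004, -0.002, -1.0]]
ft_force: [-0.2, -0.8, 1.4]
finger_gap: 0.0622
finger_force: 0.0
t: 57.45
tool_pos: [0.4697, -0.2245, 0.2596]
orientation: [[-0.99, -0.138, 0.001], [-0.138, 0.99, 0.0], [-0.001, -0.0, -1.0]]
ft_force: [-0.3, 1.2, 0.3]
finger_gap: 0.0682
finger_force: 0.0
73 509 red -0.2935050572720356 -293.47580426570306 fader -0.2933825976090226 -293.7860784177033
front plate [ 0.5688 -0.2202  0.0653]
```

```bash
python3 -c "
from plant import arm
print(arm.hand_in())"
```

```text
the job is handed in; nothing more can be done
None
```

I handed the job in: the three charcoal blocks lie flat in a row on the tray, the tray is pushed home, the hook is back on its plate, and the fader stands within about 0.5 mm of the red tab. I couldn't see the blocks once the tray was shut.

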